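# Stack a gear-pump subassembly in a sloping assembly nest and clamp it

### The arm

A 6-joint arm with a two-finger parallel gripper is mounted at the origin on a cart in front of the work surface, level with it; the furniture and walls round the work are solid. World frame = base frame: x ahead of the robot, y to its left, z up, the work surface at z = 0. Lengths are in mm, angles in rad, forces in N, time in s.
With the tool pointing down it reaches from about 275 to 750 mm from the base axis. Payload 10.2 kg.
Tool frame: the origin (TCP) lies midway between the tips of the shut fingers; the grasp point (between the pads) lies grip_depth behind it (grip_depth is the distance from the TCP to the grasp point, in mm); z points along the fingers, y is the line along which they close (so a half turn about z gives the same grasp; the last joint's range is limited). The gripper opens to 85 mm and grips with 20 to 120 N. Pads are 22 mm wide; open, the fingers measure 114 mm over their backs; the gripper's body (76 mm by 85 mm) begins 54 mm behind the grasp point. The pads swing forward as they close: fully open they stand 13 mm farther back than shut.
Start: joints at [-1.491, 0.313, 1.498, -0, 1.331, -0.223], TCP at [156.539, -501.125, 204.494] pointing down, gripper open.
Joint ranges: [-2.94, 2.94], [-0.97, 2.17], [0.19, 2.56], [-1.23, 4.37], [0.02, 3.11], [-2.88, 2.88]. Speed limits (rad/s): [2.39, 2.39, 3.01, 3.14, 3.14, 3.14].

### API

Orientations are given as a unit quaternion [w, x, y, z].
In Python, from rig import * gives the robot as it stands.
- The arm moves only by the tool servo_tool, never from a script. Its argument "commands" is a list of rows, each a list of 3 entries, a list of its own where there are three numbers: the gripper command: -1 is fully open, 1 is shut, values between are in proportion, then the shift along the tool's x, y, z in m, then the turn, a rotation vector about the tool's x, y, z in units of 6 degrees (1.0 is 6 degrees). In form: [[grip, [dx, dy, dz], [ax, ay, az]], ...]. A call has 1 to 10 rows; each row shifts and turns the commanded pose from where the row before left it, along the tool's axes as they then stand; what a row does not reach is not made up. A row lasts 1/12 s, in which the tool goes at most 41.7 mm and 7.16 degrees, less where a joint would pass 70% of its speed; a pose out of reach is approached as far as the arm can. A call is refused whole if a number of a shift passes 0.0417 or a number of a turn 1, either way. A call with a gripper value outside its range is refused whole. The fingers move at their own pace and stop on an object; "squeeze" is the grip in N (left out, the last holds). Time passes only in rows, so rows that do not move let the fingers close. It gives the time, the measured TCP pose, the force, the opening and the grip force at its end, in the units of the state.
- sense(): the state, without advancing time (a new reading comes with each control period).
- capture(name): name is "scene" or "top"; returns a dict with "pixels" (400x640x3 uint8, red, green, blue), "z_map" (400x640 float32, mm along the optical axis (not along the pixel's ray), 0 where there is no reading), "fx", "fy", "cx", "cy" (pixels), "rvec" (rotation vector, rad) and "tvec" (3), from world to camera coordinates, as OpenCV has them. Camera axes: x right, y down, z forward; pixel columns grow to the right and rows downward; lengths in mm; the calibration is good to about 2 mm. A picture is of the moment at which its call begins.
- finish_job(): hands the job in; it is judged then, once.
The state is a dict: "time_s": time; "joints": joint angles; "dq": joint speeds; "tau": joint torques, N m; "eef_pos": TCP position; "ee_rot": TCP orientation; "force": force on the tool from outside, world axes, zero at the start; "wrist_torque": the same for the moment, N m; "grip_width": opening from 0.0 (shut) to 1.0 (fully open); "grip_force": force on a finger pad.
Only numpy, scipy, OpenCV 4.12 (cv2) and the standard library are available. Lean on these libraries where they do the work, as an engineer would, in place of code of your own. Each camera call takes 0.05 s, during which the arm holds its last target. There are 200 camera calls.

### The job

Stack the gear pump in the sloping nest, ready for its bolts: first the thick body with its pipe port pointing out of the low front of the nest, then the spacer with its figure-of-eight opening lying the same way as the body's, then the cover with its boss up, each lowered gently, not dropped, until it sits flat and square between the four corner posts. Then swing the clamp bar over and press it down so that its rubber foot holds the cover's boss, and let go of everything. Leave the spray can, the tape measure and the round flange alone.

Things in the scene. Friction and masses are not known exactly. Their poses are not given: they have to be found in the camera images.
- nest: assembly nest, fixed: steel base 158 mm deep and 112 mm wide on the bench, two dark side walls, and on them a grey plate sloping at 30 degrees, low edge to the robot (plate: x -47 to 97, y +-46 mm of nest_pocket). The clamp's cheeks stand at x 62 to 92, y +-10 to +-16, up to z 85 mm of nest_pocket. Origin: on the bench under the pocket centre; x to the nest's back, z up.
- nest_pocket: the pocket. Origin: centre of its floor, 64 mm above the bench; z square to the plate (30 degrees off vertical, leaning to the robot), x up the slope, y level to the left. Four L-shaped corner posts 54 mm high, inner faces at x and y = +-31.5 mm, 8 mm thick, leave a gap 40 mm wide in the middle of every side for fingers and port; their top 8 mm widen by 3.5 mm as a lead-in.
- nest_front (a point): middle of the pocket's low front side on the floor, at x = -31.5 mm of nest_pocket
- spacer_seat (a point): point on the pocket's axis 28 mm above its floor, where the spacer's origin comes to lie
- cover_seat (a point): point on the pocket's axis 38 mm above its floor, where the cover's origin comes to lie
- clamp_hinge (a point): the clamp bar's hinge axis, at x = 75, z = 76 mm of nest_pocket; the axis runs along nest_pocket's y
- clamp_bar (a joint): angle (rad) of the clamp bar: 88 mm long from the hinge, 16 wide, 10 thick about the hinge axis; last 26 mm a black sleeve 20 wide, 14 thick. 0 = closed: parallel to the plate, over the pocket, foot on a full stack. 1.57 = square to the plate. Starts open at 1.75 to 2.0, leaning back; stops 2.15 and -0.15 (no stack). Stiff hinge, 0.22 N m: stays where left, about 3 N at its end moves it.
- clamp_foot: sprung rubber foot (gives up to 4 mm, about 1.5 N per mm), 18 mm diameter, under the clamp bar 75 mm from the hinge; its face lies 12 mm below the bar's middle line, 64 mm above the pocket floor when closed. Origin: on the bar's middle line, 75 mm from the hinge.
- pump_body: pump body, the thickest part: aluminium block 60 x 60 x 28 mm (about 220 g) with a figure-of-eight recess 26 x 46 mm (long way along its y), 20 mm deep, open at the top, and a round pipe port of 18 mm diameter that stands out 14 mm from its -x side, 14 mm above the underside. Origin: centre of the 60 mm square's underside; z up. It starts lying upright on the bench.
- port_end (a point): outer end of the pump body's pipe port, at x = -44, z = 14 mm of pump_body
- pump_spacer: spacer: steel plate 60 x 60 x 10 mm (110 g) with a through opening shaped like a figure of eight, 26 x 46 mm, long way along its y (either way round is right). It starts flat on the bench. Origin: centre of its underside.
- pump_cover: cover: aluminium plate 60 x 60 x 12 mm (about 150 g) without opening, with a solid round boss of 34 mm diameter and 14 mm height on its top. Any of its four square positions is right. It starts flat on the bench, boss up. Origin: centre of its underside.
- spray_can: bystander: standing aerosol can, 58 mm diameter, 222 mm high, to the right of the nest. Origin: centre of its underside.
- tape_rule: bystander: orange and black tape measure standing on its edge, 38 x 82 x 66 mm. Origin: centre of its underside.
- turned_flange: bystander: turned round flange, 56 mm diameter with a hub of 30 mm diameter, 28 mm high in all, no part of this pump. Origin: centre of its underside.

How it is judged:
By the outcome, as a careful person would: the job done as asked, in the order asked, and still so for the second after the job is handed in, with the robot touching nothing.
It also fails if it takes over 72 s, if anything falls off the work surface, if the arm or the gripper's body presses on something with over 40 N, if the wrist force passes 120 N, or if a joint passes its speed limit or range.

## Working session

There is one attempt and no reset: what is moved stays moved. The work goes in short steps, Python scripts to look and compute and a tool call to move; the robot and the scene stay as the last step left them, time stands still between calls to the robot, and variables do not carry over. Pictures are saved under pics/ and viewed, at most 10 in all, crops included, and the job is handed in when it is done.

Besides the shell and the picture viewer there is one more tool, called after ">>>" as a command line: name --argument value ..., lists and objects as JSON in quotes. servo_tool: Moves the arm, as the interface text tells. Its arguments: {"type":"object","properties":{"commands":{"type":"array"},"squeeze":{"type":"number"}},"required":["commands"]}

```bash
mkdir -p pics; ls; python3 - <<'E'
from rig import *
import cv2, numpy as np
s=sense(); print({k:np.round(v,3).tolist() for k,v in s.items()})
for n in("scene","top"):
    c=capture(n); cv2.imwrite(f"pics/{n}0.png",c["pixels"][:,:,::-1]); np.savez(f"{n}0.npz",**c); print(n,c["fx"],c["cx"],c["cy"],c["rvec"],c["tvec"])
E
```

```text
pics
{'time_s': 0.0, 'joints': [-1.491, 0.313, 1.498, -0.0, 1.331, -0.223], 'dq': [-0.0, 0.001, -0.002, -0.001, -0.001, -0.0], 'tau': [0.001, -41.226, -25.974, -0.0, 0.004, 0.0], 'eef_pos': [156.507, -500.822, 203.921], 'ee_rot': [-0.001, 0.989, 0.151, 0.0], 'force': [-0.368, 0.408, 0.009], 'wrist_torque': [-0.048, 0.041, 0.073], 'grip_force': 0.0, 'grip_width': 0.999}
scene 431.3520591302526 309.3412668919779 196.69181885400894 [ 0.80421074 -2.23509301  1.39231265] [ 423.13555513  237.28061831 1121.72974507]
top 486.0849271265604 316.44697376583537 202.10988921576072 [ 2.19603932 -2.14961898  0.093186  ] [  55.56774655  499.5838203  1549.99627487]
```

View pics/scene0.png

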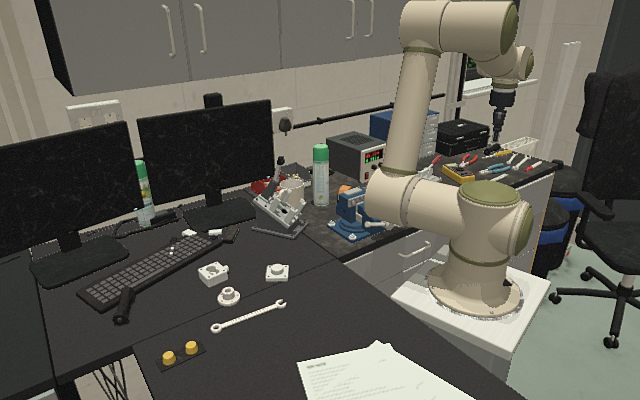

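View pics/top0.png

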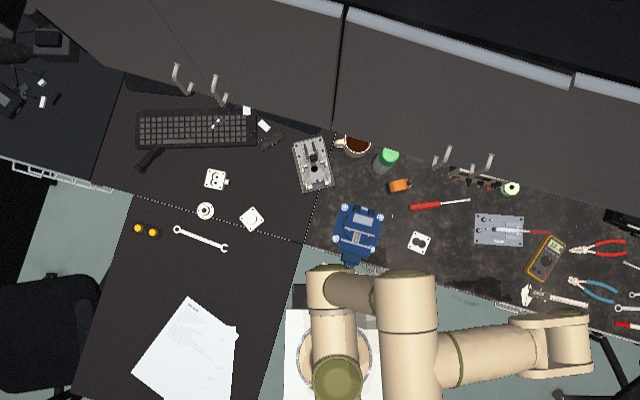

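```bash
cat > h.py <<'E'
import cv2, numpy as np
from scipy.spatial.transform import Rotation as R
def load(n): return dict(np.load(n))
def world(c,u,v,z=None):
    """pixel -> world with depth map, or on plane z"""
    Rm=cv2.Rodrigues(c["rvec"])[0]; t=np.asarray(c["tvec"]).ravel()
    u=np.asarray(u,float);v=np.asarray(v,float)
    ray=np.stack([(u-c["cx"])/c["fx"],(v-c["cy"])/c["fy"],np.ones_like(u)],-1)
    if z is None:
        d=c["z_map"][np.round(v).astype(int),np.round(u).astype(int)]
        return (ray*d[...,None]-t)@Rm
    o=-Rm.T@t; w=ray@Rm
    return o+w*((z-o[2])/w[...,2])[...,None]
def crop(c,u0,v0,w,h,k): return cv2.resize(c["pixels"][v0:v0+h,u0:u0+w,::-1],None,fx=k,fy=k,interpolation=cv2.INTER_CUBIC)
def cloud(c,u0,v0,w,h):
    U,V=np.meshgrid(np.arange(u0,u0+w),np.arange(v0,v0+h)); return world(c,U,V),U,V
E
python3 - <<'E'
from h import *
c=load("top0.npz")
im=np.zeros((600,800,3),np.uint8)
a=crop(c,190,160,90,75,5); im[:375,:450]=a
b=crop(c,400,225,40,35,7); im[380:380+220,:280]=b[:220]
n=crop(c,285,125,55,80,6); im[:480,460:790]=n
cv2.imwrite("pics/crops.png",im)
for nm,(u,v,w,h),zl in (("body",(200,163,32,30),(20,35)),("cover",(235,203,32,32),(7,30)),("spacer",(402,225,38,35),(5,16))):
    P,U,V=cloud(c,u,v,w,h); m=(P[...,2]>zl[0])&(P[...,2]<zl[1])
    q=P[m]; r=cv2.minAreaRect(q[:,:2].astype(np.float32)); print(nm,m.sum(),np.median(q[:,2]),r, np.percentile(P[...,2],[5,50]))
E
```

```text
body 267 27.18354593353332 ((564.4046020507812, 392.08740234375), (74.63267517089844, 59.89851760864258), 80.355712890625) [-5.59361496  2.8788787 ]
cover 314 12.611421939297164 ((442.0820617675781, 273.0021057128906), (86.63353729248047, 96.62945556640625), 87.06869506835938) [-6.54518531  1.83087039]
spacer 262 8.449431028459713 ((379.2207946777344, -270.7317810058594), (107.41252136230469, 118.45048522949219), 7.117335319519043) [-6.4098102   0.01577459]
```

View pics/crops.png

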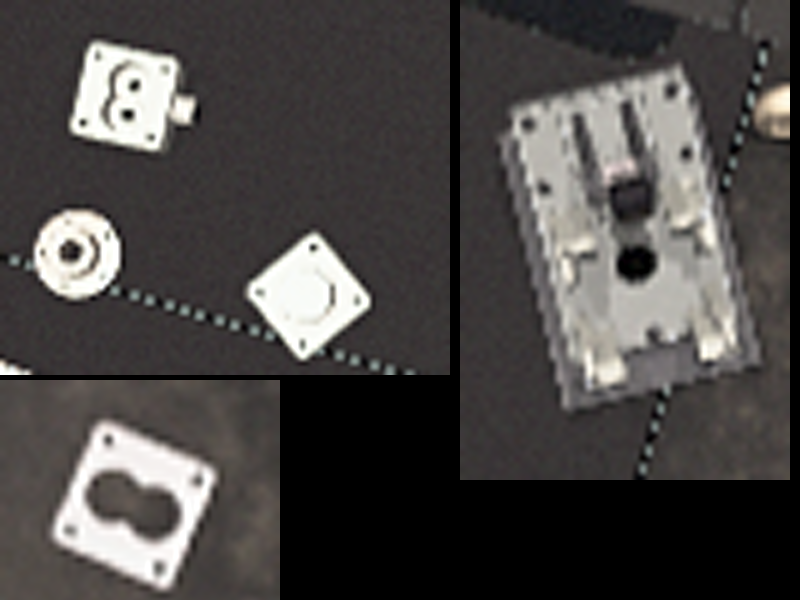

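```bash
cat >> h.py <<'E'
def pocketT(x,y,yaw):
    Rm=R.from_euler("ZY",[yaw,-30],degrees=True); return Rm, np.array([x,y,64.])
E
python3 - <<'E'
from h import *
from scipy.optimize import least_squares
for n,box in(("top0.npz",(280,120,65,85)),("scene0.npz",(235,150,90,95))):
    c=load(n); P,U,V=cloud(c,*box); P=P.reshape(-1,3)
    Rm,t=pocketT(602,76,15.2)
    for it in range(3):
        L=(P-t)@Rm.as_matrix()
        m=(abs(L[:,2])<4)&(L[:,0]>-50)&(L[:,0]<100)&(abs(L[:,1])<50)
        ctr=P[m].mean(0); nrm=np.linalg.svd(P[m]-ctr)[2][2]; nrm*=np.sign(nrm[2])
        break
    print(n,m.sum(),"tilt",np.degrees(np.arccos(nrm[2])),"yaw",np.degrees(np.arctan2(-nrm[1],-nrm[0])),"off",((ctr-t)@nrm))
    # plate+post extents
    q=L[m]; r=cv2.minAreaRect(q[:,:2].astype(np.float32)); print(r)
    for a,b in((-40,-35),(-20,20),(45,60)):
        s=q[(q[:,0]>a)&(q[:,0]<b)]; print(a,b,np.percentile(s[:,1],[1,99]).round(1))
    s=q[abs(q[:,1])<25]; print("x ext",np.percentile(s[:,0],[.5,99.5]))
    p=L[(L[:,2]>47)&(L[:,2]<58)&(abs(L[:,0])<45)&(abs(L[:,1])<45)]; print("posts",len(p))
    for sx in(-1,1):
        for sy in(-1,1):
            k=p[(p[:,0]*sx>0)&(p[:,1]*sy>0)]; print(sx,sy,len(k),np.percentile(k,[3,97],axis=0).round(1).tolist() if len(k) else None)
    b=L[(L[:,2]>90)&(L[:,0]>55)&(abs(L[:,1])<15)]; print("bar",len(b),b.max(0) if len(b) else None, [np.degrees(np.arctan2(v[2]-76,75-v[0])) for v in b[b[:,2]>110][:40:5]])
E
```

```text
top0.npz 638 tilt 30.128617803699004 yaw 14.640116955189665 off 0.35585301112555345
((23.582839965820312, 0.5966262817382812), (91.60165405273438, 146.33761596679688), 89.79106140136719)
-40 -35 [-39.2  43.8]
-20 20 [-43.8  45.2]
45 60 [-43.6  44.8]
x ext [-47.07647677  96.0140524 ]
posts 103
-1 -1 25 [[-40.9, -37.7, 50.0], [-21.4, -21.0, 55.8]]
-1 1 28 [[-41.4, 21.6, 47.7], [-21.8, 39.9, 56.6]]
1 -1 26 [[19.0, -38.5, 47.5], [38.7, -20.0, 57.2]]
1 1 24 [[20.4, 22.5, 47.4], [38.6, 39.6, 56.6]]
bar 125 [267.28044244  14.39029471 415.4984651 ] [np.float64(122.11938900007927), np.float64(121.13584618014515), np.float64(120.19279093750747), np.float64(122.10330077420203), np.float64(120.97549688555426), np.float64(120.25725322388455), np.float64(122.09265239606856), np.float64(121.2289664219723)]
scene0.npz 285 tilt 30.157005372969813 yaw 11.868159155808982 off 2.1474710918075615
((21.692039489746094, 1.2982177734375), (95.94308471679688, 143.4905548095703), 89.85486602783203)
-40 -35 [-16.1  47.7]
-20 20 [-46.3  48.9]
45 60 [-34.2  47.5]
x ext [-49.9888235  89.1616538]
posts 108
-1 -1 25 [[-43.0, -39.5, 48.4], [-24.3, -18.1, 57.6]]
-1 1 29 [[-42.8, 24.4, 47.5], [-23.9, 43.4, 57.3]]
1 -1 24 [[17.1, -38.8, 47.2], [35.0, -18.7, 58.0]]
1 1 30 [[17.1, 22.2, 48.8], [35.7, 43.2, 57.9]]
bar 121 [ 96.38191067  14.79943697 169.18889777] [np.float64(103.84722117076697), np.float64(102.53667533696942), np.float64(96.02305528871061), np.float64(96.65933052192841), np.float64(96.35229785208075), np.float64(101.63746996409961), np.float64(92.89319203006565), np.float64(96.9326591649576)]
```

```bash
cat >> h.py <<'E'
NEST=(601,76.5,15.1)
def Rbench(a): return R.from_euler("z",a,degrees=True)*R.from_euler("x",180,degrees=True)
def Rnest(a=None,tilt=-30): return R.from_euler("ZY",[NEST[2],tilt],degrees=True)*R.from_euler("x",180,degrees=True)
def Pnest(x,y,z):
    Rm,t=pocketT(*NEST); return t+Rm.apply([x,y,z])
def cur():
    from rig import sense
    s=sense(); q=s["ee_rot"]; return s,np.array(s["eef_pos"]),R.from_quat([q[1],q[2],q[3],q[0]])
def plan(Rt,*pts,cp=None):
    """turn in place first, then shifts through pts in the turned tool axes"""
    s,p,Rc=cur(); p=p if cp is None else np.array(cp,float)
    tr=(Rc.inv()*Rt).as_rotvec(degrees=True)/6
    print("t",round(s["time_s"],2),"p",p.round(1),"turn units",tr.round(2),"grip",round(s["grip_width"],3),round(s["grip_force"],1),"F",np.round(s["force"],1),"joints",np.round(s["joints"],2))
    for w in pts:
        d=Rt.inv().apply(np.array(w)-p); print(" shift mm",d.round(1),"len",np.linalg.norm(d).round(1),"->",np.round(w,1)); p=np.array(w)
E
python3 - <<'E'
from h import *
plan(Rbench(79.5),(567,396.5,204),(567,396.5,60),(567,396.5,2))
E
```

```text
t 0.1 p [ 156.5 -500.9  204. ] turn units [-1.000e-02 -1.000e-02 -1.036e+01] grip 1.002 0.0 F [0.2 0.6 0. ] joints [-1.49  0.31  1.5  -0.    1.33 -0.22]
 shift mm [957.1 240.1  -0. ] len 986.8 -> [567.  396.5 204. ]
 shift mm [  0.  -0. 144.] len 144.0 -> [567.  396.5  60. ]
 shift mm [ 0. -0. 58.] len 58.0 -> [567.  396.5   2. ]
```

>>> servo_tool --commands '[[-1,[0,0,0],[0,0,-1]],[-1,[0,0,0],[0,0,-1]],[-1,[0,0,0],[0,0,-1]],[-1,[0,0,0],[0,0,-1]],[-1,[0,0,0],[0,0,-1]],[-1,[0,0,0],[0,0,-1]],[-1,[0,0,0],[0,0,-1]],[-1,[0,0,0],[0,0,-1]],[-1,[0,0,0],[0,0,-1]],[-1,[0,0,0],[0,0,-1]]]' --squeeze 60

```text
time_s: 0.93
eef_pos: [156.5, -500.9, 204.2]
ee_rot: [-0.0, 0.779, 0.627, 0.0]
force: [0.6, 0.2, 0.4]
grip_width: 0.994
grip_force: 0.0
```

>>> servo_tool --commands '[[-1,[0,0,0],[0,0,-0.36]],[-1,[0.03,0.0075,0],[0,0,0]],[-1,[0.03,0.0075,0],[0,0,0]],[-1,[0.03,0.0075,0],[0,0,0]],[-1,[0.03,0.0075,0],[0,0,0]],[-1,[0.03,0.0075,0],[0,0,0]],[-1,[0.03,0.0075,0],[0,0,0]],[-1,[0.03,0.0075,0],[0,0,0]],[-1,[0.03,0.0075,0],[0,0,0]],[-1,[0.03,0.0075,0],[0,0,0]]]'

```text
time_s: 1.77
eef_pos: [272.3, -246.4, 204.3]
ee_rot: [-0.0, 0.769, 0.639, 0.0]
force: [0.7, -0.7, -0.3]
grip_width: 1.0
grip_force: 0.0
```

>>> servo_tool --commands '[[-1,[0.03,0.0075,0],[0,0,0]],[-1,[0.03,0.0075,0],[0,0,0]],[-1,[0.03,0.0075,0],[0,0,0]],[-1,[0.03,0.0075,0],[0,0,0]],[-1,[0.03,0.0075,0],[0,0,0]],[-1,[0.03,0.0075,0],[0,0,0]],[-1,[0.03,0.0075,0],[0,0,0]],[-1,[0.03,0.0075,0],[0,0,0]],[-1,[0.03,0.0075,0],[0,0,0]],[-1,[0.03,0.0075,0],[0,0,0]]]'

```text
time_s: 2.6
eef_pos: [400.6, 35.1, 204.4]
ee_rot: [-0.0, 0.769, 0.64, -0.0]
force: [0.6, -0.5, 0.9]
grip_width: 1.001
grip_force: 0.0
```

>>> servo_tool --commands '[[-1,[0.038,0.0096,0],[0,0,0]],[-1,[0.038,0.0096,0],[0,0,0]],[-1,[0.038,0.0096,0],[0,0,0]],[-1,[0.038,0.0096,0],[0,0,0]],[-1,[0.038,0.0096,0],[0,0,0]],[-1,[0.038,0.0096,0],[0,0,0]],[-1,[0.038,0.0096,0],[0,0,0]],[-1,[0.038,0.0096,0],[0,0,0]],[-1,[0.038,0.0096,0],[0,0,0]],[-1,[0.038,0.0096,0],[0,0,0]]]'

```text
time_s: 3.43
eef_pos: [564.1, 391.4, 204.0]
ee_rot: [-0.0, 0.769, 0.64, -0.0]
force: [0.3, -0.9, 1.0]
grip_width: 1.001
grip_force: 0.0
```

```bash
python3 - <<'E'
from h import *
plan(Rbench(79.5),(567,396.5,204),(567,396.5,60),(567,396.5,2))
E
```

```text
t 3.43 p [564.1 391.4 204. ] turn units [-0.01  0.    0.  ] grip 1.001 0.0 F [ 0.3 -0.9  1. ] joints [0.44 0.69 0.91 0.   1.54 0.62]
 shift mm [ 5.5  1.9 -0. ] len 5.9 -> [567.  396.5 204. ]
 shift mm [  0.  -0. 144.] len 144.0 -> [567.  396.5  60. ]
 shift mm [ 0. -0. 58.] len 58.0 -> [567.  396.5   2. ]
```

>>> servo_tool --commands '[[-1,[0.006,0.0018,0.02],[0,0,0]],[-1,[0,0,0.03],[0,0,0]],[-1,[0,0,0.03],[0,0,0]],[-1,[0,0,0.03],[0,0,0]],[-1,[0,0,0.03],[0,0,0]],[-1,[0,0,0.025],[0,0,0]],[-1,[0,0,0.02],[0,0,0]],[-1,[0,0,0.015],[0,0,0]],[-1,[0,0,0],[0,0,0]],[0,[0,0,0],[0,0,0]]]'

```text
time_s: 4.27
eef_pos: [566.6, 395.0, 4.0]
ee_rot: [-0.0, 0.769, 0.639, -0.001]
force: [0.5, 0.7, 0.8]
grip_width: 0.884
grip_force: 0.0
```

>>> servo_tool --commands '[[1,[0,0,0],[0,0,0]],[1,[0,0,0],[0,0,0]],[1,[0,0,0],[0,0,0]],[1,[0,0,0],[0,0,0]],[1,[0,0,0],[0,0,0]],[1,[0,0,0],[0,0,0]]]'

```text
time_s: 4.77
eef_pos: [567.0, 395.2, 4.8]
ee_rot: [0.0, 0.769, 0.639, 0.0]
force: [-0.6, -0.2, -0.1]
grip_width: 0.006
grip_force: 0.0
```

```bash
python3 - <<'E'
from h import *
from rig import capture
plan(Rbench(79.5))
c=capture("scene"); np.savez("s1.npz",**c)
p=cur()[1]; Rm=cv2.Rodrigues(c["rvec"])[0]; q=Rm@p+c["tvec"]; u=int(q[0]/q[2]*c["fx"]+c["cx"]); v=int(q[1]/q[2]*c["fy"]+c["cy"]); print(u,v)
cv2.imwrite("pics/s1.png",crop(c,u-50,v-60,110,90,6))
E
```

```text
t 4.77 p [567.  395.2   4.8] turn units [ 0. -0.  0.] grip 0.006 0.0 F [-0.6 -0.2 -0.1] joints [ 0.44  0.87  1.13 -0.    1.15  0.62]
213 276
```

View pics/s1.png

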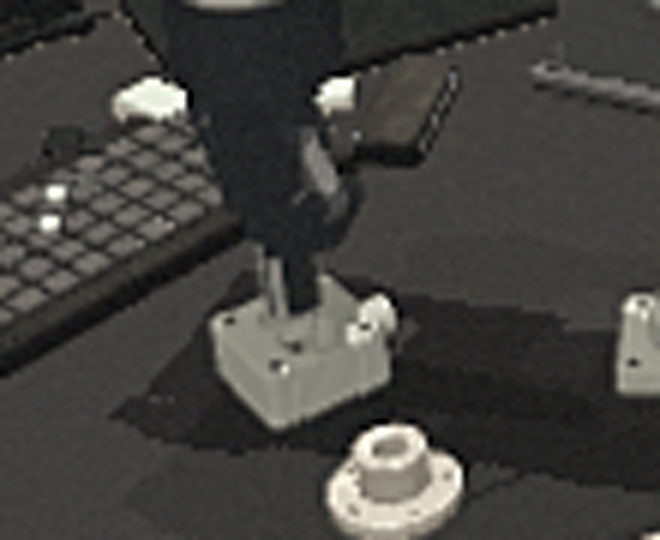

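```bash
python3 - <<'E'
from h import *
from rig import capture
c=load("s1.npz"); up=lambda x,y:(163+(x+.5)/6-.5,216+(y+.5)/6-.5)
for n,p in dict(left=(215,320),front=(278,378),right=(388,345),wedge=(328,285),fingL=(272,300),fingR=(300,295),recess=(298,335),topL=(240,330),bot=(280,428)).items():
    print(n,world(c,*up(*p)).round(1), world(c,*up(*p),z=28).round(1))
t=capture("top"); np.savez("t1.npz",**t); cv2.imwrite("pics/t1.png",crop(t,180,150,100,75,8))
E
```

```text
left [594.2 420.   30.2] [597.1 418.2  28. ]
front [542.  425.6  25.4] [538.9 427.6  28. ]
right [531.6 372.9  18.1] [520.  381.3  28. ]
wedge [577.7 368.7  28.8] [578.7 368.1  28. ]
fingL [567.1 406.5  45.6] [589.4 392.   28. ]
fingR [555.3 399.5  49.5] [582.5 381.3  28. ]
recess [582.9 385.3   7.6] [557.9 401.8  28. ]
topL [581.6 415.9  28. ] [581.7 415.9  28. ]
bot [543.  427.8  -1. ] [509.5 449.3  28. ]
```

View pics/t1.png

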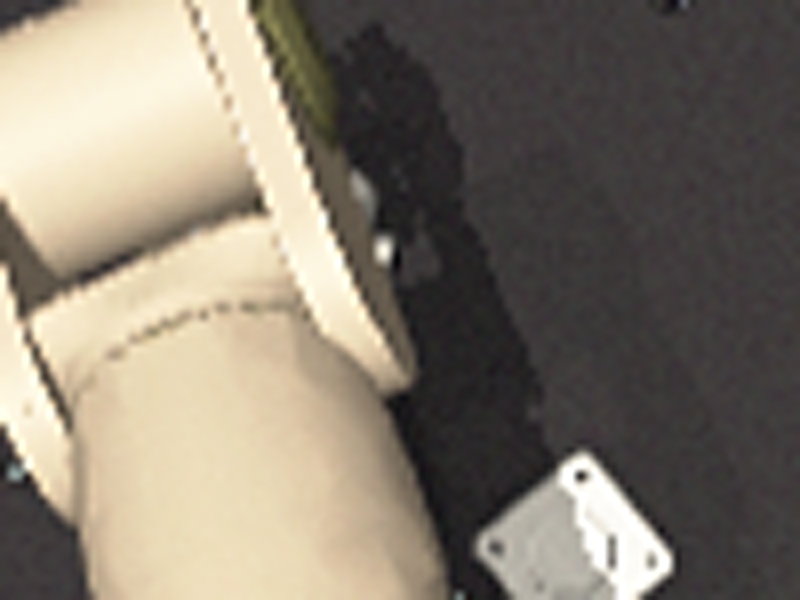

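>>> servo_tool --commands '[[1,[0,0,-0.01],[0,0,0]],[1,[0,0,-0.02],[0,0,0]],[1,[0,0,-0.03],[0,0,0]],[-1,[0,0,0],[0,0,0]],[-1,[0,0,0],[0,0,0]],[-1,[0,0,0],[0,0,0]],[-1,[0,0,0],[0,0,0]],[-1,[0,0,0],[0,0,0]],[-1,[0,0,0],[0,0,0]],[-1,[0,0,0],[0,0,0]]]'

```text
time_s: 5.7
eef_pos: [566.7, 395.0, 64.0]
ee_rot: [-0.0, 0.769, 0.639, -0.0]
force: [0.3, 0.4, 0.0]
grip_width: 0.978
grip_force: 0.0
```

```bash
python3 - <<'E'
from h import *
from rig import capture
plan(Rbench(79.5))
c=capture("scene"); np.savez("s2.npz",**c)
cv2.imwrite("pics/s2.png",crop(c,163,206,100,80,7))
E
```

```text
t 5.7 p [566.7 395.   64. ] turn units [-0.01  0.01  0.  ] grip 0.978 0.0 F [0.3 0.4 0. ] joints [ 0.44  0.8   1.08 -0.    1.26  0.62]
```

View pics/s2.png

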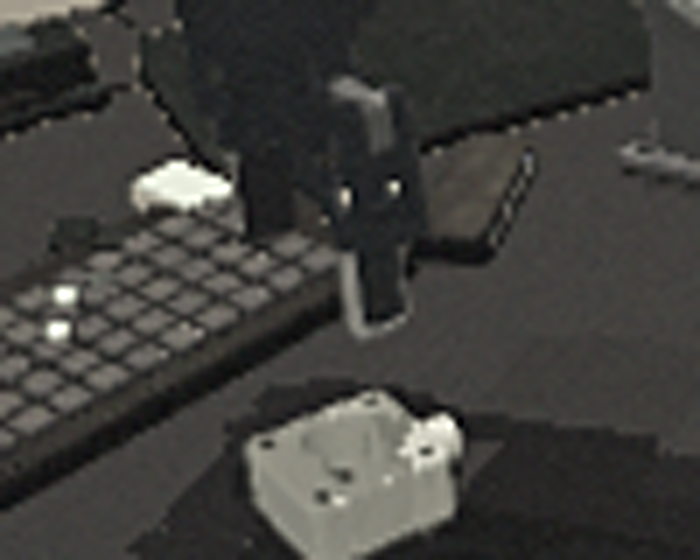

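```bash
python3 - <<'E'
from h import *
c=load("s2.npz"); up=lambda x,y:(163+(x+.5)/7-.5,206+(y+.5)/7-.5)
for n,p in dict(RtipL=(352,325),Rtip=(385,315),Rmid=(380,280),L=(255,215),Lt=(268,228),L2=(260,190),tl=(255,448),tf=(328,505),tr=(455,465),tb=(375,400),port=(450,430)).items():
    print(n,world(c,*up(*p)).round(1))
p=cur()[1]
for w in (p,p+[0,0,13],p+[0,0,13]+42.5*np.array([-.983,.182,0]),p+[0,0,13]-42.5*np.array([-.983,.182,0])):
    q=cv2.projectPoints(w.reshape(1,3),c["rvec"],c["tvec"],np.array([[c["fx"],0,c["cx"]],[0,c["fy"],c["cy"]],[0,0,1]]),None)[0].ravel(); print((q-[163,206])*7)
E
```

```text
RtipL [521.2 416.  112.1]
Rtip [516.7 404.4 112.4]
Rmid [516.  405.  127.9]
L [609.5 392.9 115. ]
Lt [609.8 387.9 106.6]
L2 [608.1 389.9 125.3]
tl [589.9 421.2  30.7]
tf [539.3 425.5  29.4]
tr [553.8 355.4   1.9]
tb [578.3 371.8  31.4]
port [552.1 356.9  20.4]
[332.88027328 363.65314395]
[328.73093634 335.12531666]
[382.09785274 382.64364547]
[278.0640701  290.01113408]
```

>>> servo_tool --commands '[[-1,[0.001,0,0.02],[0,0,0]],[-1,[0,0,0.02],[0,0,0]],[-1,[0,0,0.015],[0,0,0]],[-1,[0,0,0.012],[0,0,0]],[-1,[0,0,0.01],[0,0,0]],[-1,[0,0,0.008],[0,0,0]],[-1,[0,0,0.007],[0,0,0]],[-1,[0,0,0],[0,0,0]]]'

```text
time_s: 6.42
eef_pos: [566.6, 395.9, -28.8]
ee_rot: [-0.0, 0.769, 0.639, -0.001]
force: [0.3, -0.7, -0.8]
grip_width: 1.003
grip_force: 0.0
```

>>> servo_tool --commands '[[0.5,[0,0,0],[0,0,0]],[0.8,[0,0,0],[0,0,0]],[1,[0,0,0],[0,0,0]],[1,[0,0,0],[0,0,0]],[1,[0,0,0],[0,0,0]],[1,[0,0,0],[0,0,0]]]'

```text
time_s: 6.92
eef_pos: [567.6, 396.5, -26.3]
ee_rot: [0.0, 0.769, 0.639, 0.001]
force: [-0.4, -0.2, 6.4]
grip_width: 0.688
grip_force: 67.2
```

```bash
python3 - <<'E'
from h import *
from rig import capture
plan(Rbench(79.5))
c=capture("scene"); np.savez("s3.npz",**c)
cv2.imwrite("pics/s3.png",crop(c,163,206,100,80,7))
E
```

```text
t 6.92 p [567.6 396.5 -26.3] turn units [ 0.01 -0.01  0.  ] grip 0.688 67.2 F [-0.4 -0.2  6.4] joints [0.44 0.91 1.14 0.   1.1  0.62]
```

>>> servo_tool --commands '[[1,[0,0,-0.01],[0,0,0]],[1,[0,0,-0.03],[0,0,0]],[1,[0,0,-0.04],[0,0,0]],[1,[0,0,-0.04],[0,0,0]],[1,[0,0,-0.04],[0,0,0]],[1,[0,0,-0.02],[0,0,0]],[1,[0,0,0],[0,0,0]]]'

```text
time_s: 7.55
eef_pos: [568.8, 396.9, 159.0]
ee_rot: [0.001, 0.769, 0.639, 0.005]
force: [0.6, -0.3, -1.9]
grip_width: 0.691
grip_force: 66.6
```

```bash
python3 - <<'E'
from h import *
plan(Rnest(),Pnest(0,0,100-27),Pnest(0,0,58-27),Pnest(0,0,-27))
E
```

```text
t 7.55 p [568.8 396.9 159. ] turn units [-2.77  4.37 10.48] grip 0.691 66.6 F [ 0.6 -0.3 -1.9] joints [ 0.44  0.73  0.97 -0.    1.44  0.62]
 shift mm [-92.9 317.8 -16.9] len 331.5 -> [565.8  67.  127.2]
 shift mm [ 0.  0. 42.] len 42.0 -> [586.   72.5  90.8]
 shift mm [-0. -0. 58.] len 58.0 -> [614.   80.   40.6]
```

>>> servo_tool --commands '[[1,[0,0,0],[-0.231,0.364,0.873]],[1,[0,0,0],[-0.231,0.364,0.873]],[1,[0,0,0],[-0.231,0.364,0.873]],[1,[0,0,0],[-0.231,0.364,0.873]],[1,[0,0,0],[-0.231,0.364,0.873]],[1,[0,0,0],[-0.231,0.364,0.873]],[1,[0,0,0],[-0.231,0.364,0.873]],[1,[0,0,0],[-0.231,0.364,0.873]],[1,[0,0,0],[-0.231,0.364,0.873]],[1,[0,0,0],[-0.231,0.364,0.873]]]'

```text
time_s: 8.38
eef_pos: [566.2, 395.4, 150.8]
ee_rot: [-0.028, 0.951, 0.22, 0.214]
force: [-0.3, 0.1, -2.2]
grip_width: 0.692
grip_force: 66.4
```

>>> servo_tool --commands '[[1,[0,0,0],[-0.231,0.364,0.873]],[1,[0,0,0],[-0.231,0.364,0.873]],[1,[-0.012,0,-0.002],[0,0,0]],[1,[-0.025,0,-0.005],[0,0,0]],[1,[-0.025,0.01,-0.005],[0,0,0]],[1,[-0.025,0.02,-0.005],[0,0,0]],[1,[-0.006,0.035,0],[0,0,0]],[1,[0,0.037,0],[0,0,0]],[1,[0,0.037,0],[0,0,0]],[1,[0,0.037,0],[0,0,0]]]'

```text
time_s: 9.22
eef_pos: [525.7, 201.3, 120.7]
ee_rot: [-0.033, 0.959, 0.128, 0.251]
force: [1.3, 0.3, -2.6]
grip_width: 0.69
grip_force: 66.4
```

>>> servo_tool --commands '[[1,[0,0.037,0],[0,0,0]],[1,[0,0.037,0],[0,0,0]],[1,[0,0.037,0],[0,0,0]],[1,[0,0.02,0],[0,0,0]],[1,[0,0.01,0],[0,0,0]],[1,[0,0,0],[0,0,0]],[1,[0,0,0],[0,0,0]]]'

```text
time_s: 9.8
eef_pos: [562.8, 66.6, 121.1]
ee_rot: [-0.033, 0.959, 0.127, 0.251]
force: [0.1, -0.2, -1.9]
grip_width: 0.689
grip_force: 66.4
```

```bash
python3 - <<'E'
from h import *
from rig import capture
plan(Rnest(),Pnest(0,0,100-27),Pnest(0,0,58-27),Pnest(0,0,-27))
a=capture("top");np.savez("t4.npz",**a);c=capture("scene"); np.savez("s4.npz",**c)
im=np.zeros((600,800,3),np.uint8)
x=crop(a,270,110,80,100,5); im[:500,:400]=x; y=crop(c,230,150,80,100,5); im[:500,400:]=y
cv2.imwrite("pics/n4.png",im)
E
```

```text
t 9.8 p [562.8  66.6 121.1] turn units [0.01 0.11 0.  ] grip 0.689 66.4 F [ 0.1 -0.2 -1.9] joints [-0.2   0.25  1.92  0.44  0.54  0.77]
 shift mm [ 5.7  0.4 -3.8] len 6.9 -> [565.8  67.  127.2]
 shift mm [ 0.  0. 42.] len 42.0 -> [586.   72.5  90.8]
 shift mm [-0. -0. 58.] len 58.0 -> [614.   80.   40.6]
```

View pics/n4.png

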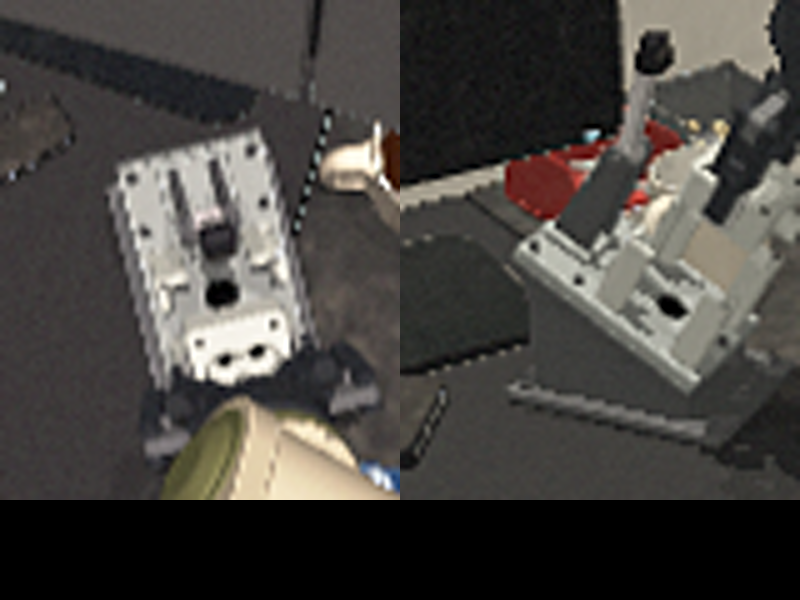

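```bash
cat >> h.py <<'E'
def pcl(c,box):
    P,U,V=cloud(c,*box); P=P.reshape(-1,3); Rm,t=pocketT(*NEST); return (P-t)@Rm.as_matrix()
E
python3 - <<'E'
from h import *
Rm,t=pocketT(*NEST); p=cur()[1]; print("tcp in pocket",Rm.inv().apply(p-t).round(1))
for n,box in(("t4.npz",(298,165,35,30)),("s4.npz",(285,180,30,40))):
    L=pcl(load(n),box); 
    m=(L[:,2]>75)&(L[:,2]<150)&(L[:,0]<60)&(abs(L[:,1])<50); q=L[m]
    print(n,m.sum(),np.histogram(q[:,2],range(75,151,3))[0])
    print(np.percentile(q,[2,10,50,90,98],axis=0).round(1).tolist())
    k=q[(q[:,2]>np.percentile(q[:,2],15))]
    if n[0]=="t":
        x=q; A=np.c_[x[:,:2],np.ones(len(x))]
        cf=np.linalg.lstsq(A,x[:,2],rcond=None)[0]; res=abs(x[:,2]-A@cf); A=A[res<3]; cf=np.linalg.lstsq(A,x[res<3][:,2],rcond=None)[0]; print("slopes deg",np.degrees(cf[:2]),cf[2])
        for y0 in range(-28,30,7):
            s=x[abs(x[:,1]-y0)<3.5]; print(y0,len(s),s[:,0].max().round(1) if len(s) else 0)
        for x0 in (10,16,22,27):
            s=x[abs(x[:,0]-x0)<3]; print(x0,s[:,1].min().round(1),s[:,1].max().round(1))
E
```

```text
tcp in pocket [-5.2  1.4 69.4]
t4.npz 343 [ 0  0  0  0  0  0  9 16 41 34 16 12 10 21 46 58 39  8  2  3  3  2  6  3
 14]
[[-14.7, -36.5, 95.2], [-9.6, -26.0, 99.9], [10.5, 2.1, 117.8], [27.0, 31.4, 127.4], [28.3, 43.1, 148.4]]
slopes deg [7.97637942 5.38463009] 114.40964143332839
-28 26 28.3
-21 33 29.9
-14 35 28.7
-7 34 28.2
0 35 28.1
7 36 28.5
14 34 27.8
21 31 28.2
28 29 28.6
10 -40.1 40.9
16 -28.9 28.8
22 -29.1 30.7
27 -28.2 28.8
s4.npz 301 [ 0  0  0  0  0  0  0 10 16  8 17 21 22 29 28 26 72 31  9  3  5  1  0  2
  1]
[[-46.8, -26.9, 98.6], [-35.0, -15.4, 104.0], [-16.1, 27.5, 119.9], [16.9, 41.1, 127.4], [23.4, 44.8, 136.0]]
```

```bash
python3 - <<'E'
from h import *
L=pcl(load("t4.npz"),(298,165,35,30))
q=L[(L[:,2]>110)&(L[:,2]<130)&(abs(L[:,1])<32)&(L[:,0]>2)]
A=np.c_[q[:,:2],np.ones(len(q))]
w=np.ones(len(q),bool)
for i in range(6): cf=np.linalg.lstsq(A[w],q[w,2],rcond=None)[0]; w=abs(q[:,2]-A@cf)<2
print(len(q),w.sum(),np.degrees(cf[:2]),cf[2], "z at x=28",cf[2]+28*cf[0], "x pct",np.percentile(q[w,0],[90,97,100]))
c=load("t4.npz"); Rm,t=pocketT(*NEST); M=Rm.as_matrix()
def onplane(px,py,z):
    u,v=270+(px+.5)/5-.5,110+(py+.5)/5-.5
    a=world(c,u,v,z=0);b=world(c,u,v,z=300); a=(a-t)@M;b=(b-t)@M; s=(z-a[2])/(b[2]-a[2]); return (a+s*(b-a)).round(1)
print("hole",onplane(221,293,0))
for z in(121,124.4): print(z,[onplane(*p,z) for p in((188,330),(280,306),(290,352),(202,375))])
print("posts tops",[onplane(*p,54).tolist() for p in((160,272),(172,298),(250,268),(284,240))])
print("plate back",onplane(118,163,0),onplane(262,130,0))
E
```

```text
158 69 [-4.30777207  0.45816553] 121.83409739640325 z at x=28 119.7289228268596 x pct [25.19775487 27.37702742 28.67299535]
hole [ 1.4 -0.1  0. ]
121 [array([ 30.2,  27.3, 121. ]), array([ 31.1, -28.1, 121. ]), array([  1.4, -28. , 121. ]), array([  0.5,  25.5, 121. ])]
124.4 [array([ 31.6,  27.4, 124.4]), array([ 32.5, -28. , 124.4]), array([  2.8, -27.8, 124.4]), array([  1.9,  25.6, 124.4])]
posts tops [[44.7, 34.7, 54.0], [26.5, 31.4, 54.0], [33.4, -19.0, 54.0], [45.7, -42.9, 54.0]]
plate back [100.6  43.6   0. ] [ 99.3 -47.5   0. ]
```

```bash
python3 - <<'E'
from h import *
c=load("s4.npz"); Rm,t=pocketT(*NEST); M=Rm.as_matrix()
u0,v0,w,h=282,172,30,40
P,U,V=cloud(c,u0,v0,w,h); L=(P-t)@M
for j in range(0,h,3): print(v0+j,"|".join("%3d,%3d,%3d"%tuple(L[j,i]) if abs(L[j,i]).max()<300 else "  --  " for i in range(0,w,3)))
E
```

```text
172 142,-299,-86|  --  |  --  |  --  |  --  |  8, 67,198|  1, 64,203| -4, 59,205| -9, 45,202|-14, 29,199
175 129,-270,-78|121,-281,-77|  --  |  --  |  --  |  4, 67,191| -3, 68,197|-11, 69,204|-11, 33,186|-17, 23,186
178 123,-271,-90|110,-261,-74|104,-276,-76|  --  |  8, 65,174|  0, 67,182| -7, 66,188|-15, 68,195|-15, 32,177|-11,-35,139
181  89,-156,-18| 84,-175,-24| 77,-186,-24| 22, 15,125|  3, 65,166| -3, 64,171|-11, 66,179|-13, 36,165|-20, 34,170|  --  
184  81,-146,-22| 77,-168,-30| 22, 32,121| 14, 30,126|  0, 60,154| -7, 61,161|-15, 60,167| -6,-26,114|-15,-18,125|  --  
187  69,-114, -9| 72,-169,-41| 17, 31,111|  9, 33,120| -1, 46,136|-11, 59,151|-15, 40,144|-16,  0,123|-21,-11,121|-29,-13,127
190  60,-101,-10| 33,-22, 56| 14, 27, 99|  2, 42,117|  --  |-11, 37,127|-17, 25,125|-23, 15,125|-30,  8,126|-34,-11,119
193  36,-19, 41| 29,-25, 44| 22,-32, 46| -1, 40,107| -9, 40,113|-14, 27,111|-23, 30,120|-30, 28,125|-35,  7,117|-41, -1,117
196  31,-18, 32| 26,-34, 27| 17,-33, 35| 25,-116,-18|-12, 32, 99|-20, 35,108|-28, 34,113|-34, 20,110|-39,  8,108|-48, 12,118
199  28,-26, 16| 20,-31, 20| 29,-114,-35| 19,-115,-27| 12,-123,-26|  4,-133,-25|-32, 27,100| -9,-157,-27| -8,-219,-64|-17,-226,-60
202  23,-27,  5| 17,-39,  3| 24,-119,-49| 14,-113,-37|  6,-120,-34| -1,-130,-33|-26,-33, 45|-35,-32, 53|-17,-200,-61|-26,-204,-56
205  17,-20,  1|  8,-23,  6|  3,-37,  3|  9,-116,-50|  0,-120,-45|-23,-30, 30|-34,-16, 48|-42,-20, 52|-26,-179,-57|-35,-186,-54
208   9, -8,  0|  2,-17,  0| -4,-22,  4|-24, 35, 57|-18,-43,  3|-28,-32, 19|-39,-20, 35|-27,-154,-57|-35,-158,-52|-44,-161,-46
211   0,  9,  5| -4, -4,  1|-11,-12,  2|-29, 37, 50|-37, 36, 56|-35,-20, 18|-42,-34, 15|-36,-128,-48|-44,-136,-46|-53,-136,-38
```

>>> servo_tool --commands '[[1,[0.003,0.0005,0.005],[0,0.11,0]],[1,[0,0,0.01],[0,0,0]],[1,[0,0,0.01],[0,0,0]],[1,[0,0,0.008],[0,0,0]],[1,[0,0,0],[0,0,0]],[1,[0,0,0],[0,0,0]]]'

```text
time_s: 10.4
eef_pos: [582.1, 71.5, 94.2]
ee_rot: [-0.034, 0.957, 0.128, 0.257]
force: [0.3, -0.7, -2.1]
grip_width: 0.687
grip_force: 66.3
```

```bash
python3 - <<'E'
from h import *
from rig import capture
plan(Rnest(),Pnest(0,0,33)); Rm,t=pocketT(*NEST); print("tcp pocket",Rm.inv().apply(cur()[1]-t).round(1))
a=capture("top");np.savez("t5.npz",**a);c=capture("scene"); np.savez("s5.npz",**c)
im=np.zeros((600,800,3),np.uint8)
im[:,:400]=crop(a,290,140,50,75,8); im[:,400:]=crop(c,255,165,50,75,8)
cv2.imwrite("pics/n5.png",im)
E
```

```text
t 10.4 p [582.1  71.5  94.2] turn units [ 0.01 -0.01  0.01] grip 0.687 66.3 F [ 0.3 -0.7 -2.1] joints [-0.19  0.33  1.91  0.5   0.47  0.72]
 shift mm [1.9 0.1 2.9] len 3.5 -> [585.1  72.2  92.6]
tcp pocket [-1.9  0.1 35.9]
```

View pics/n5.png

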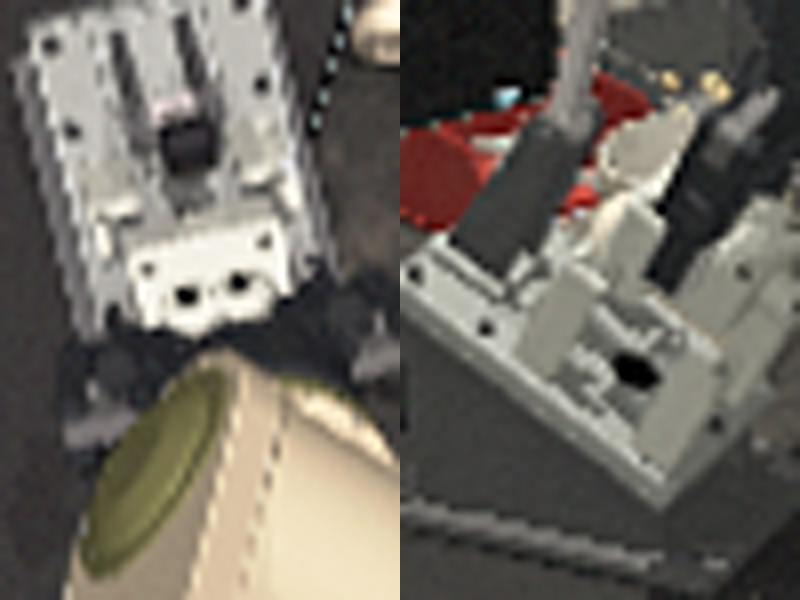

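```bash
python3 - <<'E'
from h import *
c=load("t5.npz"); Rm,t=pocketT(*NEST); M=Rm.as_matrix()
def onplane(px,py,z,k=8,o=(290,140)):
    u,v=o[0]+(px+.5)/k-.5,o[1]+(py+.5)/k-.5
    a=world(c,u,v,z=0);b=world(c,u,v,z=300); a=(a-t)@M;b=(b-t)@M; s=(z-a[2])/(b[2]-a[2]); return (a+s*(b-a)).round(1).tolist()
for z in(87,90): print(z,[onplane(*p,z) for p in((128,250),(285,215))])
print("posts", onplane(95,190,54),onplane(145,190,54),onplane(285,150,54), onplane(240,165,54))
print("screws on plate",[onplane(*p,0) for p in((52,46),(70,132),(262,84),(242,5))])
L=pcl(c,(300,165,30,20)); q=L[(L[:,2]>80)&(L[:,2]<96)&(abs(L[:,1])<34)]
print(len(q),np.median(q[:,2]),np.percentile(q[:,0],[50,97,99.5]),np.percentile(q[:,1],[1,99]))
print([ (a,np.median(q[(q[:,0]>a)&(q[:,0]<=a+6),2]).round(1)) for a in (-2,4,10,16,22)])
for z0 in (48,):
    p=L=pcl(c,(290,140,50,50)); p=p[(p[:,2]>48)&(p[:,2]<58)&(abs(p[:,1])<45)&(p[:,0]<45)&(p[:,0]>10)]
    for s in(-1,1): k=p[p[:,1]*s>0]; print(len(k),k.min(0).round(1),k.max(0).round(1))
E
```

```text
87 [[32.9, 28.3, 87.0], [31.5, -31.6, 87.0]]
90 [[34.0, 28.3, 90.0], [32.7, -31.5, 90.0]]
posts [46.9, 34.7, 54.0] [42.2, 16.3, 54.0] [44.4, -38.8, 54.0] [42.8, -20.9, 54.0]
screws on plate [[88.7, 37.3, 0.0], [53.0, 38.4, 0.0], [53.4, -38.9, -0.0], [86.6, -37.9, 0.0]]
156 88.18352013397705 [21.23419701 31.7724583  32.1436766 ] [-31.11563912  30.59753746]
[(-2, np.float64(85.9)), (4, np.float64(87.0)), (10, np.float64(87.9)), (16, np.float64(88.8)), (22, np.float64(89.5))]
24 [ 18.4 -39.8  48.6] [ 39.8 -20.5  57.3]
22 [20.8 20.2 49. ] [39.5 39.4 57.7]
```

>>> servo_tool --commands '[[1,[-0.0015,0,0.002],[0,0,0]],[1,[0,0,0.003],[0,0,0]],[1,[0,0,0.003],[0,0,0]],[1,[0,0,0.003],[0,0,0]],[1,[0,0,0.003],[0,0,0]],[1,[0,0,0.003],[0,0,0]]]'

```text
time_s: 11.0
eef_pos: [589.4, 73.1, 79.3]
ee_rot: [-0.033, 0.957, 0.127, 0.258]
force: [0.2, 0.3, -2.5]
grip_width: 0.693
grip_force: 66.3
```

>>> servo_tool --commands '[[1,[0,0,0.003],[0,0,0]],[1,[0,0,0.003],[0,0,0]],[1,[0,0,0],[0,0,0]]]'

```text
time_s: 11.25
eef_pos: [592.1, 73.9, 73.8]
ee_rot: [-0.033, 0.957, 0.127, 0.257]
force: [-0.2, 0.0, -2.6]
grip_width: 0.69
grip_force: 66.3
```

```bash
cat >> h.py <<'E'
def st():
    s,p,Rc=cur(); Rm,t=pocketT(*NEST)
    print("t",round(s["time_s"],2),"tcp pocket",Rm.inv().apply(p-t).round(1),"F tool",Rc.inv().apply(s["force"]).round(1),"M tool",Rc.inv().apply(s["wrist_torque"]).round(2),"grip",round(s["grip_width"],3),round(s["grip_force"],1),"turn",((Rc.inv()*Rnest()).as_rotvec(degrees=True)/6).round(2))
E
python3 -c "
from h import *
st()"
```

```text
t 11.25 tcp pocket [-3.1 -0.2 13.1] F tool [-1.5 -0.1  2.2] M tool [-0.03 -0.44  0.01] grip 0.69 66.3 turn [ 0.01 -0.01  0.01]
```

>>> servo_tool --commands '[[1,[0,0,0.004],[0,0,0]],[1,[0,0,0.004],[0,0,0]],[1,[0,0,0.004],[0,0,0]],[1,[0,0,0.004],[0,0,0]],[1,[0,0,0.004],[0,0,0]],[1,[0,0,0.004],[0,0,0]],[1,[0,0,0.004],[0,0,0]],[1,[0,0,0.003],[0,0,0]],[1,[0,0,0.002],[0,0,0]],[1,[0,0,0],[0,0,0]]]'

```text
time_s: 12.08
eef_pos: [608.2, 78.2, 45.5]
ee_rot: [-0.033, 0.957, 0.127, 0.258]
force: [-0.9, -1.2, -2.4]
grip_width: 0.693
grip_force: 66.4
```

```bash
python3 -c "
from h import *
st()"
```

```text
t 12.08 tcp pocket [ -2.9  -0.2 -19.7] F tool [-2.2  0.9  1.5] M tool [-0.02 -0.41 -0.08] grip 0.693 66.4 turn [ 0.01 -0.02  0.01]
```

>>> servo_tool --commands '[[1,[0,0,0.001],[0,0,0]],[1,[0,0,0.001],[0,0,0]],[1,[0,0,0.001],[0,0,0]],[1,[0,0,0.001],[0,0,0]],[1,[0,0,0],[0,0,0]]]'

```text
time_s: 12.5
eef_pos: [610.1, 78.6, 42.4]
ee_rot: [-0.033, 0.957, 0.127, 0.258]
force: [0.0, 0.3, -2.4]
grip_width: 0.692
grip_force: 66.4
```

```bash
python3 -c "
from h import *
st()"
```

```text
t 12.5 tcp pocket [ -2.7  -0.3 -23.4] F tool [-1.1 -0.3  2.1] M tool [-0.05 -0.45  0.04] grip 0.692 66.4 turn [ 0.01 -0.02  0.01]
```

>>> servo_tool --commands '[[1,[0,0,0.001],[0,0,0]],[1,[0,0,0.001],[0,0,0]],[1,[0,0,0.001],[0,0,0]],[1,[0,0,0],[0,0,0]]]'

```text
time_s: 12.83
eef_pos: [610.8, 78.8, 41.5]
ee_rot: [-0.033, 0.957, 0.128, 0.258]
force: [-28.0, -8.8, 27.9]
grip_width: 0.691
grip_force: 71.2
```

```bash
python3 -c "
from h import *
st()"
```

```text
t 12.83 tcp pocket [ -2.6  -0.3 -24.5] F tool [-11.4   1.3 -38.9] M tool [ 0.04 -2.25  0.16] grip 0.691 71.2 turn [ 0.01 -0.03  0.02]
```

>>> servo_tool --commands '[[1,[0,0,-0.001],[0,0,0]],[1,[0,0,-0.0007],[0,0,0]],[0.3,[0,0,0],[0,0,0]],[-0.3,[0,0,0],[0,0,0]],[-0.8,[0,0,0],[0,0,0]],[-1,[0,0,0],[0,0,0]],[-1,[0,0,0],[0,0,0]]]'

```text
time_s: 13.42
eef_pos: [611.0, 78.8, 41.4]
ee_rot: [-0.033, 0.957, 0.127, 0.258]
force: [-0.2, 0.8, -0.4]
grip_width: 0.995
grip_force: 0.0
```

```bash
python3 -c "
from h import *
st()"
```

```text
t 13.42 tcp pocket [ -2.4  -0.4 -24.7] F tool [-0.2 -0.8  0.3] M tool [ 0.02 -0.24  0.01] grip 0.995 0.0 turn [ 0.02 -0.02  0.02]
```

>>> servo_tool --commands '[[-1,[0,0,-0.01],[0,0,0]],[-1,[0,0,-0.025],[0,0,0]],[-1,[0,0,-0.035],[0,0,0]],[-1,[0,0,-0.035],[0,0,0]],[-1,[0,0,-0.035],[0,0,0]],[-1,[0,0,-0.035],[0,0,0]],[-1,[0,0,0],[0,0,0]]]'

```text
time_s: 14.0
eef_pos: [525.9, 55.3, 199.2]
ee_rot: [-0.031, 0.956, 0.128, 0.262]
force: [0.8, -0.7, 0.7]
grip_width: 0.999
grip_force: 0.0
```

```bash
python3 - <<'E'
from h import *
from rig import capture
a=capture("scene");np.savez("s6.npz",**a)
L=pcl(a,(255,165,50,75)); 
q=L[(abs(L[:,0])<40)&(abs(L[:,1])<40)&(L[:,2]>15)&(L[:,2]<40)]
k=q[(abs(q[:,0])<29)&(abs(q[:,1])<29)]; print(len(k),np.histogram(k[:,2],range(14,42,2)))
c=load("top0.npz"); P,U,V=cloud(c,335,190,60,80); P=P.reshape(-1,3); v=P[(P[:,2]>30)&(P[:,2]<300)&(P[:,0]>200)]; print("vise?",np.percentile(v,[2,50,98],axis=0).round(0))
plan(Rbench(-22),(430,-60,220),(376,-268.5,150))
E
```

```text
154 (array([ 3,  7,  3,  5,  9,  8,  9, 25, 50, 31,  3,  0,  1]), array([14, 16, 18, 20, 22, 24, 26, 28, 30, 32, 34, 36, 38, 40]))
vise? [[ 298. -117.   32.]
 [ 396.  -58.  120.]
 [ 482.   -4.  238.]]
t 14.05 p [526.1  55.6 196.4] turn units [-1.59 -4.91  6.05] grip 1.001 0.0 F [-0.5 -0.  -0.7] joints [-0.25  0.06  1.94  0.39  0.71  0.81]
 shift mm [-45.8 143.1 -23.6] len 152.1 -> [430 -60 220]
 shift mm [ 28.  213.5  70. ] len 226.5 -> [ 376.  -268.5  150. ]
```

```bash
python3 - <<'E'
from h import *
c=load("top0.npz"); g=c["pixels"].astype(int).min(2)
for n,(u,v,w,h),z in(("body",(198,163,34,32),28),("cover",(236,203,32,32),12),("spacer",(403,226,34,34),10)):
    m=np.zeros_like(g,np.uint8); m[v:v+h,u:u+w]=(g[v:v+h,u:u+w]>120)
    ct=max(cv2.findContours(m,cv2.RETR_EXTERNAL,cv2.CHAIN_APPROX_NONE)[0],key=cv2.contourArea).reshape(-1,2)
    W=world(c,ct[:,0],ct[:,1],z=z)[:,:2]; Wd=world(c,ct[:,0],ct[:,1])
    print(n,len(ct),cv2.minAreaRect(W.astype(np.float32)),np.median(Wd[:,2]))
E
```

```text
body 77 ((565.7247924804688, 390.8659362792969), (75.60196685791016, 62.58647537231445), 79.876953125) 22.749466744698385
cover 56 ((440.5854797363281, 277.1260986328125), (61.5288200378418, 61.11580276489258), 40.997596740722656) 9.631205404966611
spacer 65 ((375.8817138671875, -266.9757080078125), (60.9984130859375, 62.350852966308594), 67.19117736816406) 7.3276075166292785
```

>>> servo_tool --commands '[[-1,[0,0,0],[-0.2,-0.614,0.756]],[-1,[0,0,0],[-0.2,-0.614,0.756]],[-1,[0,0,0],[-0.2,-0.614,0.756]],[-1,[0,0,0],[-0.2,-0.614,0.756]],[-1,[0,0,0],[-0.2,-0.614,0.756]],[-1,[0,0,0],[-0.2,-0.614,0.756]],[-1,[0,0,0],[-0.2,-0.614,0.756]],[-1,[0,0,0],[-0.19,-0.612,0.758]]]'

```text
time_s: 14.72
eef_pos: [525.6, 56.6, 191.8]
ee_rot: [-0.0, 0.982, -0.189, -0.003]
force: [-0.1, 0.4, 0.8]
grip_width: 0.998
grip_force: 0.0
```

>>> servo_tool --commands '[[-1,[-0.009,0.0286,-0.0047],[0,0,0]],[-1,[-0.009,0.0286,-0.0047],[0,0,0]],[-1,[-0.009,0.0286,-0.0047],[0,0,0]],[-1,[-0.009,0.0286,-0.0047],[0,0,0]],[-1,[-0.009,0.0286,-0.0047],[0,0,0]],[-1,[0.004,0.03,0.005],[0,0,0]],[-1,[0.004,0.03,0.005],[0,0,0]],[-1,[0.004,0.03,0.01],[0,0,0]],[-1,[0.004,0.03,0.01],[0,0,0]],[-1,[0.004,0.03,0.01],[0,0,0]]]'

```text
time_s: 15.55
eef_pos: [393.7, -208.0, 174.5]
ee_rot: [-0.001, 0.982, -0.188, -0.002]
force: [0.7, -0.2, 0.8]
grip_width: 0.999
grip_force: 0.0
```

>>> servo_tool --commands '[[-1,[0.004,0.03,0.015],[0,0,0]],[-1,[0.004,0.03,0.015],[0,0,0]],[-1,[0,0,0],[0,0,0]]]'

```text
time_s: 15.8
eef_pos: [377.6, -268.3, 142.2]
ee_rot: [-0.002, 0.982, -0.19, -0.003]
force: [0.4, 0.5, -0.3]
grip_width: 1.0
grip_force: 0.0
```

```bash
python3 - <<'E'
from h import *
plan(Rbench(-22),(376,-268.5,150),(376,-268.5,-35))
E
```

```text
t 15.8 p [ 377.6 -268.3  142.2] turn units [-0.03  0.07  0.02] grip 1.0 0.0 F [ 0.4  0.5 -0.3] joints [-0.87  0.25  1.76 -0.    1.14  1.08]
 shift mm [-1.4  0.8 -7.8] len 8.0 -> [ 376.  -268.5  150. ]
 shift mm [ -0.  -0. 185.] len 185.0 -> [ 376.  -268.5  -35. ]
```

>>> servo_tool --commands '[[-1,[-0.0016,0.0003,0.01],[-0.03,0.07,0.08]],[-1,[0,0,0.03],[0,0,0]],[-1,[0,0,0.035],[0,0,0]],[-1,[0,0,0.035],[0,0,0]],[-1,[0,0,0.025],[0,0,0]],[-1,[0,0,0.015],[0,0,0]],[-1,[0,0,0.012],[0,0,0]],[-1,[0,0,0.01],[0,0,0]],[-1,[0,0,0.005],[0,0,0]],[-1,[0,0,0],[0,0,0]]]'

```text
time_s: 16.63
eef_pos: [378.5, -265.1, -32.3]
ee_rot: [0.001, 0.981, -0.192, 0.002]
force: [-0.2, 0.3, 0.3]
grip_width: 1.001
grip_force: 0.0
```

```bash
python3 - <<'E'
from h import *
plan(Rbench(-22.4),(376,-268,-35))
E
```

```text
t 16.63 p [ 378.5 -265.1  -32.3] turn units [ 0.01 -0.03  0.05] grip 1.001 0.0 F [-0.2  0.3  0.3] joints [-0.87  0.53  1.92  0.    0.69  1.09]
 shift mm [-1.2  3.6  2.7] len 4.7 -> [ 376 -268  -35]
```

>>> servo_tool --commands '[[-1,[-0.0012,0.0036,0.0025],[0,0,0.05]],[-1,[0,0,0],[0,0,0]],[0,[0,0,0],[0,0,0]],[0.5,[0,0,0],[0,0,0]],[1,[0,0,0],[0,0,0]],[1,[0,0,0],[0,0,0]],[1,[0,0,0],[0,0,0]]]'

```text
time_s: 17.22
eef_pos: [377.2, -269.8, -31.5]
ee_rot: [0.002, 0.981, -0.194, 0.004]
force: [-6.4, 2.2, 29.5]
grip_width: 0.686
grip_force: 76.7
```

```bash
python3 - <<'E'
from h import *
plan(Rbench(-22.4),(376,-268,-35))
E
```

```text
t 17.22 p [ 377.2 -269.8  -31.5] turn units [ 0.03 -0.07  0.  ] grip 0.686 76.7 F [-6.4  2.2 29.5] joints [-0.87  0.53  1.92  0.    0.69  1.09]
 shift mm [-1.7 -1.2  3.5] len 4.1 -> [ 376 -268  -35]
```

>>> servo_tool --commands '[[1,[0,0,-0.01],[0,0,0]],[1,[0,0,-0.03],[0,0,0]],[1,[0,0,-0.04],[0,0,0]],[1,[0,0,-0.04],[0,0,0]],[1,[0,0,-0.04],[0,0,0]],[1,[0,0,-0.04],[0,0,0]],[1,[0,0,-0.03],[0,0,0]],[1,[0,0,-0.01],[0,0,0]],[1,[0,0,0],[0,0,0]]]'

```text
time_s: 17.97
eef_pos: [376.1, -268.5, 209.1]
ee_rot: [0.003, 0.981, -0.194, 0.005]
force: [-0.8, -0.2, -0.8]
grip_width: 0.686
grip_force: 66.2
```

```bash
python3 - <<'E'
from h import *
plan(Rnest(),(430,-60,220),Pnest(0,0,150-31.5),Pnest(0,0,100-31.5),Pnest(0,0,62-31.5))
E
```

```text
t 17.97 p [ 376.1 -268.5  209.1] turn units [ 1.71  4.74 -6.09] grip 0.686 66.2 F [-0.8 -0.2 -0.8] joints [-0.88  0.16  1.68  0.    1.29  1.09]
 shift mm [  97.6 -187.2   43.7] len 215.6 -> [430 -60 220]
 shift mm [ 95.8 -87.2 116.9] len 174.5 -> [543.8  61.1 166.6]
 shift mm [ 0. -0. 50.] len 50.0 -> [567.9  67.6 123.3]
 shift mm [-0. -0. 38.] len 38.0 -> [586.3  72.5  90.4]
```

>>> servo_tool --commands '[[1,[-0.0042,-0.0305,-0.0016],[0,0,0]],[1,[-0.0042,-0.0305,-0.0016],[0,0,0]],[1,[-0.0042,-0.0305,-0.0016],[0,0,0]],[1,[-0.0042,-0.0305,-0.0016],[0,0,0]],[1,[-0.0042,-0.0305,-0.0016],[0,0,0]],[1,[-0.0042,-0.0305,-0.0016],[0,0,0]],[1,[-0.0042,-0.0305,-0.0016],[0,0,0]],[1,[0,0,0],[0.214,0.592,-0.761]],[1,[0,0,0],[0.214,0.592,-0.761]],[1,[0,0,0],[0.214,0.592,-0.761]]]'

```text
time_s: 18.8
eef_pos: [429.2, -58.1, 215.6]
ee_rot: [-0.014, 0.992, -0.072, 0.1]
force: [0.0, -1.0, -2.3]
grip_width: 0.678
grip_force: 66.2
```

>>> servo_tool --commands '[[1,[0,0,0],[0.214,0.592,-0.761]],[1,[0,0,0],[0.214,0.592,-0.761]],[1,[0,0,0],[0.214,0.592,-0.761]],[1,[0,0,0],[0.214,0.592,-0.761]],[1,[0,0,0],[0.214,0.592,-0.761]],[1,[0,0,0],[0,0,0]]]'

```text
time_s: 19.3
eef_pos: [428.1, -59.1, 214.9]
ee_rot: [-0.037, 0.958, 0.126, 0.254]
force: [-0.0, -0.4, -0.7]
grip_width: 0.685
grip_force: 66.2
```

```bash
python3 - <<'E'
from h import *
plan(Rnest(),Pnest(0,0,150-31.5),Pnest(0,0,100-31.5))
E
```

```text
t 19.3 p [428.1 -59.1 214.9] turn units [-0.06  0.05 -0.04] grip 0.685 66.2 F [-0.  -0.4 -0.7] joints [-0.71 -0.17  2.09  0.52  0.98  0.36]
 shift mm [ 99.7 -85.9 113.3] len 173.6 -> [543.8  61.1 166.6]
 shift mm [ 0. -0. 50.] len 50.0 -> [567.9  67.6 123.3]
```

>>> servo_tool --commands '[[1,[0.0166,-0.0143,0.019],[-0.06,0.05,-0.04]],[1,[0.0166,-0.0143,0.019],[0,0,0]],[1,[0.0166,-0.0143,0.019],[0,0,0]],[1,[0.0166,-0.0143,0.019],[0,0,0]],[1,[0.0166,-0.0143,0.019],[0,0,0]],[1,[0.0166,-0.0143,0.019],[0,0,0]],[1,[0,0,0.025],[0,0,0]],[1,[0,0,0.025],[0,0,0]],[1,[0,0,0.02],[0,0,0]],[1,[0,0,0.01],[0,0,0]]]'

```text
time_s: 20.13
eef_pos: [584.0, 72.3, 95.4]
ee_rot: [-0.034, 0.958, 0.125, 0.255]
force: [-0.2, 0.0, -1.3]
grip_width: 0.681
grip_force: 66.1
```

>>> servo_tool --commands '[[1,[0,0,0.005],[0,0,0]],[1,[0,0,0],[0,0,0]]]'

```text
time_s: 20.3
eef_pos: [586.7, 72.1, 93.5]
ee_rot: [-0.034, 0.958, 0.126, 0.256]
force: [-0.1, 0.1, -0.5]
grip_width: 0.686
grip_force: 66.1
```

```bash
cat >> h.py <<'E'
def held(name,zl):
    from rig import capture
    c=capture("top"); np.savez(name,**c); L=pcl(c,(298,150,32,36)); q=L[(L[:,2]>zl[0])&(L[:,2]<zl[1])&(abs(L[:,1])<34)]
    print("held n",len(q),"z",np.median(q[:,2]).round(1),"x97,99.5",np.percentile(q[:,0],[90,97,99.5]).round(1),"y",np.percentile(q[q[:,0]>5,1],[1,99]).round(1))
    for y0 in range(-24,25,8):
        s=q[abs(q[:,1]-y0)<4]; print(y0,len(s),s[:,0].max().round(1) if len(s) else 0,end="; ")
    Rm,t=pocketT(*NEST); M=Rm.as_matrix(); g=c["pixels"].astype(int).min(2)
    return c
E
python3 - <<'E'
from h import *
st(); held("t7.npz",(63,82))
E
```

```text
t 20.3 tcp pocket [ 1.8 -0.5 33. ] F tool [-0.3 -0.1  0.4] M tool [ 0.06 -0.33  0.02] grip 0.686 66.1 turn [ 0.01  0.01 -0.03]
held n 185 z 72.5 x97,99.5 [79.3 83.8 84.9] y [-30.   31.1]
-24 24 29.2; -16 28 84.6; -8 21 84.3; 0 22 83.2; 8 24 86.0; 16 25 84.8; 24 26 29.1;
```

>>> servo_tool --commands '[[1,[0.0007,0,0.003],[0,0,0]],[1,[0,0,0.003],[0,0,0]],[1,[0,0,0.003],[0,0,0]],[1,[0,0,0.003],[0,0,0]],[1,[0,0,0.003],[0,0,0]],[1,[0,0,0.003],[0,0,0]]]'

```text
time_s: 20.85
eef_pos: [596.3, 74.2, 78.9]
ee_rot: [-0.033, 0.958, 0.126, 0.257]
force: [0.2, -0.9, -0.7]
grip_width: 0.681
grip_force: 66.2
```

```bash
python3 -c "
from h import *
st()"
```

```text
t 20.85 tcp pocket [ 3.  -1.  15.5] F tool [-0.4  0.9  0.6] M tool [-0.01 -0.31  0.03] grip 0.681 66.2 turn [ 0.02 -0.01 -0.01]
```

>>> servo_tool --commands '[[1,[-0.0005,-0.0005,0.002],[0,0,0]],[1,[0,0,0.002],[0,0,0]],[1,[0,0,0.002],[0,0,0]],[1,[0,0,0.002],[0,0,0]],[1,[0,0,0.002],[0,0,0]],[1,[0,0,0.002],[0,0,0]],[1,[0,0,0.001],[0,0,0]],[1,[0,0,0],[0,0,0]]]'

```text
time_s: 21.52
eef_pos: [601.9, 76.3, 67.4]
ee_rot: [-0.034, 0.958, 0.126, 0.257]
force: [-0.5, -0.3, -1.3]
grip_width: 0.679
grip_force: 66.2
```

```bash
python3 -c "
from h import *
st()"
```

```text
t 21.52 tcp pocket [ 2.4 -0.4  2.5] F tool [-1.1  0.1  0.8] M tool [-0.02 -0.31  0.01] grip 0.679 66.2 turn [ 0.01 -0.   -0.01]
```

>>> servo_tool --commands '[[1,[0,0,0.001],[0,0,0]],[1,[0,0,0.001],[0,0,0]],[1,[0,0,0.001],[0,0,0]],[1,[0,0,0.001],[0,0,0]],[1,[0,0,0],[0,0,0]]]'

```text
time_s: 21.93
eef_pos: [603.9, 76.8, 64.1]
ee_rot: [-0.033, 0.958, 0.126, 0.257]
force: [-0.8, -0.3, -0.2]
grip_width: 0.681
grip_force: 66.6
```

```bash
python3 -c "
from h import *
st()"
```

```text
t 21.93 tcp pocket [ 2.5 -0.5 -1.4] F tool [-0.8  0.1 -0.3] M tool [ 0.02 -0.34  0.  ] grip 0.681 66.6 turn [ 0.01 -0.01 -0.01]
```

>>> servo_tool --commands '[[1,[0,0,0.0007],[0,0,0]],[1,[0,0,0.0007],[0,0,0]],[1,[0,0,0],[0,0,0]]]'

```text
time_s: 22.18
eef_pos: [604.1, 76.9, 63.9]
ee_rot: [-0.033, 0.957, 0.126, 0.257]
force: [-16.1, -3.0, 15.5]
grip_width: 0.681
grip_force: 69.1
```

```bash
python3 -c "
from h import *
st()"
```

```text
t 22.18 tcp pocket [ 2.6 -0.5 -1.7] F tool [ -6.3  -1.3 -21.6] M tool [-0.21 -1.37  0.09] grip 0.681 69.1 turn [ 0.01 -0.01 -0.01]
```

>>> servo_tool --commands '[[1,[0,0,-0.001],[0,0,0]],[0.4,[0,0,0],[0,0,0]],[-0.2,[0,0,0],[0,0,0]],[-0.8,[0,0,0],[0,0,0]],[-1,[0,0,0],[0,0,0]],[-1,[0,0,0],[0,0,0]],[-1,[0,0,0],[0,0,0]],[-1,[0,0,-0.01],[0,0,0]],[-1,[0,0,-0.025],[0,0,0]],[-1,[0,0,-0.035],[0,0,0]]]'

```text
time_s: 23.02
eef_pos: [568.9, 67.8, 123.5]
ee_rot: [-0.034, 0.958, 0.126, 0.255]
force: [-0.3, 0.7, 0.2]
grip_width: 0.994
grip_force: 0.0
```

>>> servo_tool --commands '[[-1,[0,0,-0.035],[0,0,0]],[-1,[0,0,-0.035],[0,0,0]],[-1,[0,0,-0.02],[0,0,0]],[-1,[0,0,0],[0,0,0]]]'

```text
time_s: 23.35
eef_pos: [526.7, 55.6, 207.0]
ee_rot: [-0.032, 0.957, 0.126, 0.26]
force: [0.6, -0.2, -0.4]
grip_width: 0.998
grip_force: 0.0
```

```bash
python3 - <<'E'
from h import *
from rig import capture
a=capture("scene");np.savez("s8.npz",**a)
L=pcl(a,(255,165,50,75)); 
k=L[(abs(L[:,0])<28)&(abs(L[:,1])<28)&(L[:,2]>5)&(L[:,2]<60)]; print(len(k),np.histogram(k[:,2],range(6,60,2)))
plan(Rbench(41.5),(440.5,277,130))
E
```

```text
197 (array([ 2,  4,  4,  5,  5,  2,  4,  5,  4,  4, 10,  4,  6,  6, 10,  6, 31,
       50, 31,  1,  1,  0,  0,  0,  0,  0]), array([ 6,  8, 10, 12, 14, 16, 18, 20, 22, 24, 26, 28, 30, 32, 34, 36, 38,
       40, 42, 44, 46, 48, 50, 52, 54, 56, 58]))
t 23.4 p [526.7  55.8 204.6] turn units [ 1.2  -4.94 -4.31] grip 1.001 0.0 F [ 0.2 -0.6 -0.1] joints [-0.25  0.05  1.92  0.37  0.73  0.83]
 shift mm [  82.  -222.8   74.6] len 248.9 -> [440.5 277.  130. ]
```

>>> servo_tool --commands '[[-1,[0,0,0],[0.171,-0.706,-0.616]],[-1,[0,0,0],[0.171,-0.706,-0.616]],[-1,[0,0,0],[0.171,-0.706,-0.616]],[-1,[0,0,0],[0.171,-0.706,-0.616]],[-1,[0,0,0],[0.171,-0.706,-0.616]],[-1,[0,0,0],[0.171,-0.706,-0.616]],[-1,[0,0,0],[0.171,-0.706,-0.616]],[-1,[0.01,-0.028,0.009],[0,0,0]],[-1,[0.01,-0.028,0.009],[0,0,0]],[-1,[0.01,-0.028,0.009],[0,0,0]]]'

```text
time_s: 24.23
eef_pos: [492.6, 140.1, 173.4]
ee_rot: [-0.002, 0.935, 0.354, -0.003]
force: [0.6, -0.9, -0.9]
grip_width: 0.999
grip_force: 0.0
```

>>> servo_tool --commands '[[-1,[0.01,-0.028,0.009],[0,0,0]],[-1,[0.01,-0.028,0.009],[0,0,0]],[-1,[0.01,-0.028,0.009],[0,0,0]],[-1,[0.01,-0.028,0.009],[0,0,0]],[-1,[0.01,-0.026,0.009],[0,0,0]],[-1,[0,0,0.04],[0,0,0]],[-1,[0,0,0.02],[0,0,0]],[-1,[0,0,0],[0,0,0]],[-1,[0,0,0],[0,0,0]]]'

```text
time_s: 24.98
eef_pos: [438.2, 275.5, 70.0]
ee_rot: [-0.001, 0.935, 0.355, -0.003]
force: [-0.8, -0.5, 1.1]
grip_width: 0.999
grip_force: 0.0
```

```bash
python3 - <<'E'
from h import *
plan(Rbench(41.5),(440.5,277,-29))
E
```

```text
t 24.98 p [438.2 275.5  70. ] turn units [-0.05  0.05  0.01] grip 0.999 0.0 F [-0.8 -0.5  1.1] joints [0.33 0.45 1.68 0.   1.02 1.18]
 shift mm [ 2.7  0.4 99. ] len 99.0 -> [440.5 277.  -29. ]
```

>>> servo_tool --commands '[[-1,[0.0027,0.0004,0.02],[-0.05,0.05,0.01]],[-1,[0,0,0.025],[0,0,0]],[-1,[0,0,0.02],[0,0,0]],[-1,[0,0,0.014],[0,0,0]],[-1,[0,0,0.01],[0,0,0]],[-1,[0,0,0.006],[0,0,0]],[-1,[0,0,0.004],[0,0,0]],[-1,[0,0,0],[0,0,0]],[-1,[0,0,0],[0,0,0]]]'

```text
time_s: 25.73
eef_pos: [441.8, 277.4, -27.3]
ee_rot: [0.0, 0.935, 0.354, 0.002]
force: [-0.6, 0.1, -0.1]
grip_width: 0.996
grip_force: 0.0
```

```bash
python3 - <<'E'
from h import *
plan(Rbench(41.5),(440.5,277,-29))
E
```

```text
t 25.73 p [441.8 277.4 -27.3] turn units [ 0.02 -0.04 -0.  ] grip 0.996 0.0 F [-0.6  0.1 -0.1] joints [ 0.34  0.61  1.74 -0.    0.79  1.18]
 shift mm [-1.2 -0.5  1.7] len 2.2 -> [440.5 277.  -29. ]
```

>>> servo_tool --commands '[[-1,[-0.0012,-0.0005,0.0017],[0,0,0]],[0,[0,0,0],[0,0,0]],[0.5,[0,0,0],[0,0,0]],[1,[0,0,0],[0,0,0]],[1,[0,0,0],[0,0,0]],[1,[0,0,0],[0,0,0]],[1,[0,0,0],[0,0,0]]]'

```text
time_s: 26.32
eef_pos: [440.2, 277.0, -28.9]
ee_rot: [0.0, 0.935, 0.354, 0.002]
force: [-2.2, -0.1, 7.8]
grip_width: 0.679
grip_force: 65.2
```

```bash
python3 - <<'E'
from h import *
plan(Rbench(41.5),(440.5,277,-29))
E
```

```text
t 26.32 p [440.2 277.  -28.9] turn units [ 0.01 -0.04 -0.  ] grip 0.679 65.2 F [-2.2 -0.1  7.8] joints [0.34 0.61 1.74 0.   0.78 1.18]
 shift mm [0.2 0.2 0.1] len 0.3 -> [440.5 277.  -29. ]
```

>>> servo_tool --commands '[[1,[0,0,-0.01],[0,0,0]],[1,[0,0,-0.03],[0,0,0]],[1,[0,0,-0.04],[0,0,0]],[1,[0,0,-0.04],[0,0,0]],[1,[0,0,-0.04],[0,0,0]],[1,[-0.01,0.028,-0.03],[0,0,0]],[1,[-0.01,0.028,-0.02],[0,0,0]],[1,[-0.01,0.028,-0.01],[0,0,0]],[1,[-0.01,0.028,-0.01],[0,0,0]],[1,[-0.01,0.028,-0.005],[0,0,0]]]'

```text
time_s: 27.15
eef_pos: [494.7, 137.6, 206.9]
ee_rot: [0.0, 0.935, 0.354, 0.003]
force: [1.0, -0.2, -2.0]
grip_width: 0.681
grip_force: 65.5
```

```bash
python3 - <<'E'
from h import *
plan(Rnest(),Pnest(0,0,150-29),Pnest(0,0,62-29))
E
```

```text
t 27.15 p [494.7 137.6 206.9] turn units [-1.14  4.86  4.3 ] grip 0.681 65.5 F [ 1.  -0.2 -2. ] joints [0.04 0.28 1.53 0.   1.32 0.89]
 shift mm [ 3.6 86.7 46.1] len 98.3 -> [542.6  60.7 168.8]
 shift mm [-0. -0. 88.] len 88.0 -> [585.1  72.2  92.6]
```

>>> servo_tool --commands '[[1,[0,0,0],[-0.163,0.694,0.614]],[1,[0,0,0],[-0.163,0.694,0.614]],[1,[0,0,0],[-0.163,0.694,0.614]],[1,[0,0,0],[-0.163,0.694,0.614]],[1,[0,0,0],[-0.163,0.694,0.614]],[1,[0,0,0],[-0.163,0.694,0.614]],[1,[0,0,0],[-0.163,0.694,0.614]],[1,[0.001,0.029,0.015],[0,0,0]],[1,[0.001,0.029,0.015],[0,0,0]],[1,[0.001,0.029,0.015],[0,0,0]]]'

```text
time_s: 27.98
eef_pos: [541.2, 60.8, 167.7]
ee_rot: [-0.034, 0.958, 0.128, 0.256]
force: [1.0, 0.7, -1.7]
grip_width: 0.682
grip_force: 65.5
```

>>> servo_tool --commands '[[1,[0,0,0],[0,0,0]],[1,[0,0,0.025],[0,0,0]],[1,[0,0,0.025],[0,0,0]],[1,[0,0,0.02],[0,0,0]],[1,[0,0,0.01],[0,0,0]],[1,[0,0,0],[0,0,0]],[1,[0,0,0],[0,0,0]]]'

```text
time_s: 28.57
eef_pos: [579.5, 72.1, 98.6]
ee_rot: [-0.034, 0.958, 0.127, 0.256]
force: [-0.3, 0.1, -1.5]
grip_width: 0.68
grip_force: 65.5
```

```bash
sed -i 's/&(abs(L\[:,1\])<34)\]/\&(abs(L[:,1])<34)\&(L[:,0]<45)]/' h.py; python3 - <<'E'
from h import *
st(); held("t9.npz",(64,86))
E
```

```text
t 28.57 tcp pocket [-1.7  1.4 40.9] F tool [-0.9 -0.2  1.2] M tool [ 0.02 -0.32 -0.07] grip 0.68 65.5 turn [-0.    0.02  0.  ]
held n 176 z 79.8 x97,99.5 [27.3 28.6 29.1] y [-29.5  31. ]
-24 28 27.8; -16 28 29.9; -8 18 28.8; 0 17 28.6; 8 17 28.5; 16 24 28.6; 24 29 28.8;
```

>>> servo_tool --commands '[[1,[0.0013,0.0017,0.004],[0,0,0]],[1,[0,0,0.004],[0,0,0]],[1,[0,0,0.003],[0,0,0]],[1,[0,0,0.003],[0,0,0]],[1,[0,0,0.003],[0,0,0]],[1,[0,0,0.002],[0,0,0]],[1,[0,0,0.002],[0,0,0]],[1,[0,0,0],[0,0,0]]]'

```text
time_s: 29.28
eef_pos: [591.3, 73.3, 80.1]
ee_rot: [-0.034, 0.958, 0.127, 0.255]
force: [0.5, -0.2, -2.5]
grip_width: 0.684
grip_force: 65.6
```

```bash
python3 -c "
from h import *
st()"
```

```text
t 29.28 tcp pocket [-0.8 -0.6 19. ] F tool [-0.9  0.3  2.4] M tool [ 0.01 -0.43  0.03] grip 0.684 65.6 turn [-0.    0.02 -0.  ]
```

>>> servo_tool --commands '[[1,[0.0002,0,0.001],[0,0,0]],[1,[0,0,0.0015],[0,0,0]],[1,[0,0,0.0015],[0,0,0]],[1,[0,0,0.001],[0,0,0]],[1,[0,0,0.001],[0,0,0]],[1,[0,0,0.001],[0,0,0]],[1,[0,0,0],[0,0,0]]]'

```text
time_s: 29.87
eef_pos: [594.8, 74.2, 74.3]
ee_rot: [-0.034, 0.958, 0.127, 0.255]
force: [0.0, 0.0, -2.8]
grip_width: 0.681
grip_force: 65.6
```

```bash
python3 -c "
from h import *
st()"
```

```text
t 29.87 tcp pocket [-0.6 -0.6 12.2] F tool [-1.4 -0.   2.5] M tool [ 0.01 -0.36 -0.08] grip 0.681 65.6 turn [ 0.    0.02 -0.  ]
```

>>> servo_tool --commands '[[1,[0,0,0.0008],[0,0,0]],[1,[0,0,0.0008],[0,0,0]],[1,[0,0,0.0006],[0,0,0]],[1,[0,0,0],[0,0,0]]]'

```text
time_s: 30.2
eef_pos: [595.6, 74.3, 73.3]
ee_rot: [-0.034, 0.958, 0.127, 0.256]
force: [-11.2, -3.1, 9.7]
grip_width: 0.682
grip_force: 67.5
```

```bash
python3 -c "
from h import *
st()"
```

```text
t 30.2 tcp pocket [-0.4 -0.7 10.9] F tool [ -5.2   0.1 -14.2] M tool [-0.19 -1.1   0.02] grip 0.682 67.5 turn [0.   0.02 0.  ]
```

>>> servo_tool --commands '[[1,[0,0,-0.0007],[0,0,0]],[0.4,[0,0,0],[0,0,0]],[-0.2,[0,0,0],[0,0,0]],[-0.8,[0,0,0],[0,0,0]],[-1,[0,0,0],[0,0,0]],[-1,[0,0,0],[0,0,0]],[-1,[0,0,0],[0,0,0]],[-1,[0,0,-0.01],[0,0,0]],[-1,[0,0,-0.025],[0,0,0]],[-1,[0,0,-0.035],[0,0,0]]]'

```text
time_s: 31.03
eef_pos: [560.5, 65.3, 133.1]
ee_rot: [-0.034, 0.958, 0.127, 0.254]
force: [0.5, -0.6, 0.5]
grip_width: 1.002
grip_force: 0.0
```

>>> servo_tool --commands '[[-1,[0,0,-0.035],[0,0,0]],[-1,[0,0,-0.035],[0,0,0]],[-1,[0,0,-0.035],[0,0,0]],[-1,[0,0,0],[0,0,0]],[-1,[0,0,0],[0,0,0]]]'

```text
time_s: 31.45
eef_pos: [511.3, 51.2, 227.0]
ee_rot: [-0.033, 0.957, 0.127, 0.257]
force: [-0.3, -0.2, -0.6]
grip_width: 1.001
grip_force: 0.0
```

```bash
python3 - <<'E'
from h import *
from rig import capture
st()
a=capture("scene");np.savez("s10.npz",**a); b=capture("top");np.savez("t10.npz",**b)
L=pcl(a,(255,165,50,75)); 
k=L[(abs(L[:,0])<28)&(abs(L[:,1])<28)&(L[:,2]>30)&(L[:,2]<75)]; print(len(k),np.histogram(k[:,2],range(30,76,2)))
L=pcl(a,(255,145,50,60)); q=L[(abs(L[:,1])<18)&(L[:,2]>92)&(L[:,0]>55)&(L[:,0]<140)]
print("bar",len(q))
for z in range(92,172,10):
    s=q[(q[:,2]>=z)&(q[:,2]<z+10)]; print(z,len(s),np.median(s,0).round(1) if len(s) else "",np.ptp(s[:,0]).round(1) if len(s) else "")
im=np.zeros((600,800,3),np.uint8)
im[:,:400]=crop(b,290,135,50,75,8); im[:,400:]=crop(a,265,150,50,75,8)
cv2.imwrite("pics/n10.png",im)
E
```

```text
t 31.45 tcp pocket [  0.8  -1.  187.8] F tool [-0.6  0.1  0.4] M tool [-0.   -0.27 -0.02] grip 1.001 0.0 turn [ 0.02 -0.01  0.  ]
209 (array([ 2,  1,  1,  2,  3,  2,  2,  2,  1, 10, 18, 39, 43,  6,  7,  6,  5,
       16, 31, 11,  1,  0]), array([30, 32, 34, 36, 38, 40, 42, 44, 46, 48, 50, 52, 54, 56, 58, 60, 62,
       64, 66, 68, 70, 72, 74]))
bar 124
92 14 [74.   6.2 96.6] 9.9
102 12 [ 75.5   5.5 106.9] 9.8
112 14 [ 77.8   5.9 116.7] 11.5
122 12 [ 81.3   4.9 124.8] 8.6
132 14 [ 82.9   5.5 136.6] 10.8
142 14 [ 83.5   8.2 147.9] 17.2
152 27 [ 84.4   6.9 157.7] 21.6
162 17 [ 88.5   4.6 165. ] 17.3
```

View pics/n10.png

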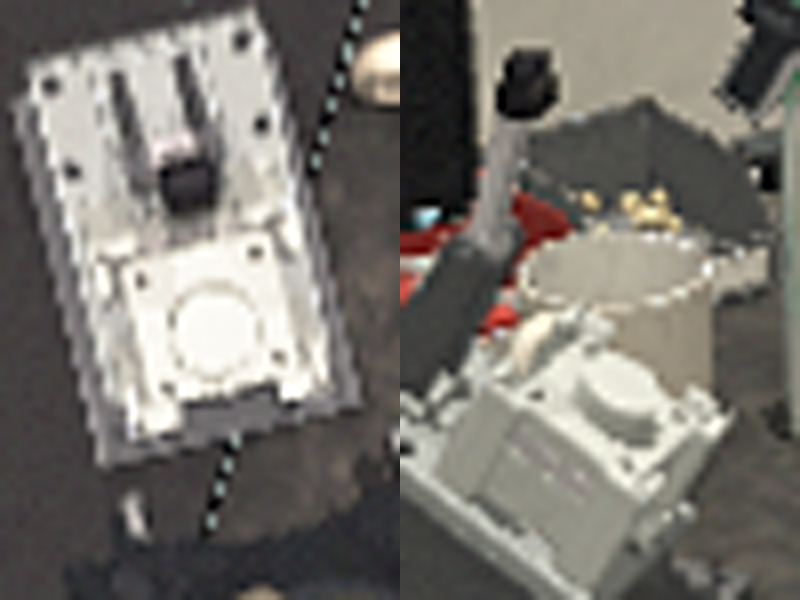

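>>> servo_tool --commands '[[-1,[0.02,-0.0003,0],[0,0,0]],[-1,[0.03,-0.0002,0],[0,0,0]],[-1,[0.03,0,0],[0,0,0]],[-1,[0.008,0,0],[0,0,0]],[-1,[0,0,0.02],[0,0,0]],[-1,[0,0,0.02],[0,0,0]],[-1,[0,0,0.015],[0,0,0]],[-1,[0,0,0.01],[0,0,0]],[-1,[0,0,0],[0,0,0]],[-1,[0,0,0],[0,0,0]]]'

```text
time_s: 32.38
eef_pos: [615.9, 80.5, 211.6]
ee_rot: [-0.034, 0.958, 0.127, 0.255]
force: [-0.2, -0.9, -0.1]
grip_width: 1.0
grip_force: 0.0
```

```bash
python3 - <<'E'
from h import *
from rig import capture
st()
a=capture("scene");np.savez("s11.npz",**a)
cv2.imwrite("pics/n11.png",crop(a,250,100,100,75,8))
E
```

```text
t 32.38 tcp pocket [ 87.1   0.  120.1] F tool [-0.4  0.9 -0.2] M tool [ 0.   -0.2  -0.03] grip 1.0 0.0 turn [-0.01  0.04 -0.  ]
```

View pics/n11.png

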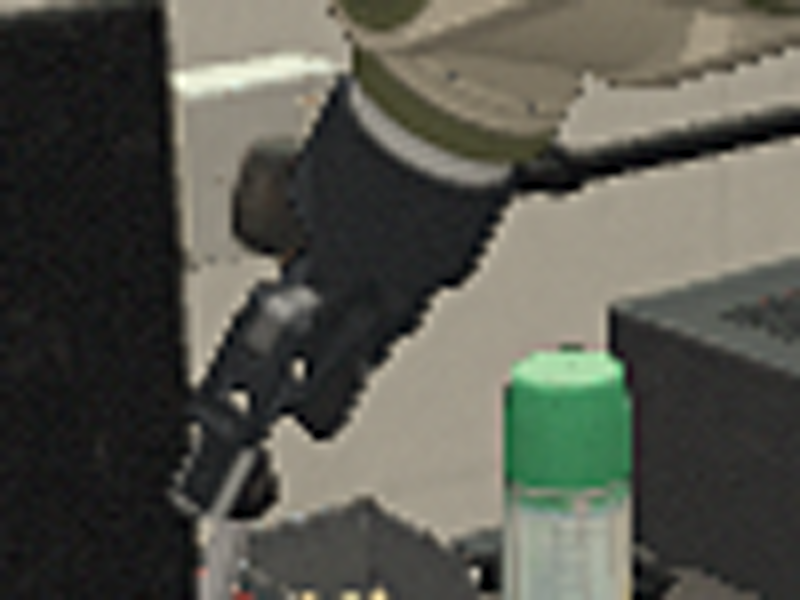

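>>> servo_tool --commands '[[-1,[0.001,0.0003,0.004],[0,0,0]],[0,[0,0,0],[0,0,0]],[0.6,[0,0,0],[0,0,0]],[1,[0,0,0],[0,0,0]],[1,[0,0,0],[0,0,0]],[1,[0,0,0],[0,0,0]],[1,[0,0,0],[0,0,0]],[1,[0,0,0],[0,0,0]]]' --squeeze 30

```text
time_s: 33.1
eef_pos: [619.0, 80.9, 209.7]
ee_rot: [-0.034, 0.958, 0.127, 0.256]
force: [-2.1, 0.2, 2.0]
grip_width: 0.225
grip_force: 32.5
```

```bash
python3 - <<'E'
from h import *
st()
# arc: bar point r=76 from theta0 to 0 -> tool shifts (tool x=pocket x, tool z=-pocket z)
th=np.linspace(1.78,0,24); p=np.c_[75-76*np.cos(th),76+76*np.sin(th)]
print((np.diff(p,axis=0)*[1,-1]).round(1).tolist(), p[0],p[-1])
E
```

```text
t 33.1 tcp pocket [ 88.9  -0.5 116.9] F tool [-0.7 -0.8 -2.7] M tool [ 0.03 -0.35  0.01] grip 0.225 32.5 turn [ 0.    0.02 -0.  ]
[[-5.8, -1.0], [-5.9, -0.5], [-5.9, -0.1], [-5.9, 0.4], [-5.8, 0.8], [-5.7, 1.3], [-5.6, 1.7], [-5.5, 2.1], [-5.3, 2.6], [-5.1, 3.0], [-4.8, 3.3], [-4.6, 3.7], [-4.3, 4.0], [-3.9, 4.4], [-3.6, 4.7], [-3.2, 4.9], [-2.8, 5.2], [-2.4, 5.4], [-2.0, 5.5], [-1.6, 5.7], [-1.1, 5.8], [-0.7, 5.8], [-0.2, 5.9]] [ 90.78375612 150.34294212] [-1. 76.]
```

>>> servo_tool --commands '[[1,[-0.0058,0,-0.001],[0,0,0]],[1,[-0.0059,0,-0.0005],[0,0,0]],[1,[-0.0059,0,-0.0001],[0,0,0]],[1,[-0.0059,0,0.0004],[0,0,0]],[1,[-0.0058,0,0.0008],[0,0,0]],[1,[-0.0057,0,0.0013],[0,0,0]],[1,[-0.0056,0,0.0017],[0,0,0]]]'

```text
time_s: 33.68
eef_pos: [587.4, 72.3, 189.4]
ee_rot: [-0.034, 0.957, 0.127, 0.258]
force: [-4.1, 2.3, 11.8]
grip_width: 0.225
grip_force: 34.3
```

```bash
python3 -c "
from h import *
st()"
```

```text
t 33.68 tcp pocket [ 50.4  -0.5 115.7] F tool [  3.1  -3.3 -11.9] M tool [ 0.62  0.69 -0.03] grip 0.225 34.3 turn [ 0.01 -0.03  0.  ]
```

>>> servo_tool --commands '[[1,[-0.0055,0,0.0016],[0,0,0]],[1,[-0.0053,0,0.0022],[0,0,0]],[1,[-0.0051,0,0.0028],[0,0,0]],[1,[-0.0048,0,0.0033],[0,0,0]],[1,[-0.0046,0,0.0037],[0,0,0]],[1,[-0.0043,0,0.004],[0,0,0]],[1,[-0.0039,0,0.0044],[0,0,0]]]'

```text
time_s: 34.27
eef_pos: [568.3, 67.3, 151.9]
ee_rot: [-0.034, 0.958, 0.127, 0.256]
force: [-14.4, -2.7, 11.7]
grip_width: 0.226
grip_force: 39.6
```

```bash
python3 -c "
from h import *
st()"
```

```text
t 34.27 tcp pocket [14.5 -0.4 93.2] F tool [ -6.8  -1.1 -17.4] M tool [ 0.2  -0.81 -0.03] grip 0.226 39.6 turn [0.   0.01 0.01]
```

>>> servo_tool --commands '[[1,[-0.0044,0,0.0041],[0,0,0]],[1,[-0.0036,0,0.0047],[0,0,0]],[1,[-0.003,0,0.005],[0,0,0]],[1,[-0.0025,0,0.0052],[0,0,0]],[1,[-0.002,0,0.0052],[0,0,0]],[1,[0,0,0],[0,0,0]]]'

```text
time_s: 34.77
eef_pos: [566.3, 66.8, 121.2]
ee_rot: [-0.034, 0.958, 0.127, 0.254]
force: [-6.1, -2.9, 0.4]
grip_width: 0.225
grip_force: 42.7
```

```bash
python3 -c "
from h import *
st()"
```

```text
t 34.77 tcp pocket [-2.6 -0.3 67.6] F tool [-5.6  1.2 -3.7] M tool [-0.26 -0.78 -0.03] grip 0.225 42.7 turn [-0.    0.04 -0.  ]
```

>>> servo_tool --commands '[[1,[-0.0012,0,0.005],[0,0,0]],[1,[-0.0008,0,0.005],[0,0,0]],[1,[-0.0005,0,0.004],[0,0,0]],[1,[-0.0002,0,0.004],[0,0,0]],[1,[0,0,0],[0,0,0]]]'

```text
time_s: 35.18
eef_pos: [571.8, 68.4, 103.4]
ee_rot: [-0.034, 0.958, 0.127, 0.253]
force: [-10.9, -6.8, -1.1]
grip_width: 0.229
grip_force: 48.3
```

```bash
python3 - <<'E'
from h import *
from rig import capture
st()
a=capture("scene");np.savez("s12.npz",**a); L=pcl(a,(255,160,60,80))
q=L[(abs(L[:,1]-2)<12)&(L[:,2]>68)&(L[:,0]<80)&(L[:,0]>-20)]
for x in range(-20,80,10):
    s=q[(q[:,0]>=x)&(q[:,0]<x+10)]; print(x,len(s),np.median(s[:,2]).round(1) if len(s) else "")
E
```

```text
t 35.18 tcp pocket [-6.6 -0.2 49.3] F tool [-11.3   3.7  -5.1] M tool [-0.62 -1.53 -0.13] grip 0.229 48.3 turn [-0.01  0.07 -0.  ]
-20 24 109.4
-10 0 
0 8 98.8
10 11 99.5
20 15 97.3
30 17 94.7
40 15 90.6
50 15 87.3
60 20 84.9
70 14 86.9
```

>>> servo_tool --commands '[[0.2,[0,0,0],[0,0,0]],[-0.3,[0,0,0],[0,0,0]],[-0.8,[0,0,0],[0,0,0]],[-1,[0,0,0],[0,0,0]],[-1,[0,0,0],[0,0,0]],[-1,[0,0,-0.01],[0,0,0]],[-1,[0,0,-0.025],[0,0,0]],[-1,[0,0,-0.025],[0,0,0]],[1,[0.004,0,0],[0,0,0]],[1,[0,0,0],[0,0,0]]]'

```text
time_s: 36.07
eef_pos: [549.1, 61.6, 161.4]
ee_rot: [-0.033, 0.957, 0.127, 0.257]
force: [-0.1, 1.0, -0.8]
grip_width: 0.75
grip_force: 0.0
```

>>> servo_tool --commands '[[1,[0,0,0],[0,0,0]],[1,[0,0,0],[0,0,0]],[1,[0,0,0],[0,0,0]],[1,[0,0,0],[0,0,0]],[1,[0,0,0],[0,0,0]],[1,[0,0,0],[0,0,0]]]'

```text
time_s: 36.57
eef_pos: [548.3, 61.9, 159.2]
ee_rot: [-0.034, 0.958, 0.127, 0.255]
force: [-0.5, 0.3, 0.0]
grip_width: 0.0
grip_force: 0.0
```

```bash
cat >> h.py <<'E'
def bar(name):
    from rig import capture
    a=capture("scene");np.savez(name,**a); L=pcl(a,(255,160,60,80))
    q=L[(abs(L[:,1]-2)<12)&(L[:,2]>68)&(L[:,0]<80)&(L[:,0]>-30)]
    print("bar",[(x,int(((q[:,0]>=x)&(q[:,0]<x+10)).sum()),np.median(q[(q[:,0]>=x)&(q[:,0]<x+10),2]).round(1)) for x in range(-30,70,10)])
E
python3 - <<'E'
from h import *
st(); bar("s13.npz")
E
```

```text
t 36.57 tcp pocket [  0.2  -0.4 109.8] F tool [-0.3 -0.4 -0.2] M tool [ 0.   -0.27 -0.01] grip 0.0 0.0 turn [-0.    0.03 -0.  ]
bar [(-30, 0, np.float64(nan)), (-20, 22, np.float64(153.5)), (-10, 65, np.float64(140.8)), (0, 45, np.float64(107.9)), (10, 25, np.float64(102.5)), (20, 17, np.float64(97.3)), (30, 18, np.float64(95.4)), (40, 13, np.float64(92.5)), (50, 17, np.float64(88.5)), (60, 19, np.float64(84.1))]
  return _methods._mean(a, axis=axis, dtype=dtype,
  ret = ret.dtype.type(ret / rcount)
```

>>> servo_tool --commands '[[1,[-0.002,0,0.012],[0,0,0]],[1,[0,0,0.01],[0,0,0]],[1,[0,0,0.006],[0,0,0]],[1,[0,0,0.004],[0,0,0]],[1,[0,0,0.004],[0,0,0]],[1,[0,0,0.004],[0,0,0]],[1,[0,0,0.003],[0,0,0]],[1,[0,0,0.003],[0,0,0]],[1,[0,0,0],[0,0,0]]]'

```text
time_s: 37.37
eef_pos: [568.9, 67.4, 118.3]
ee_rot: [-0.034, 0.958, 0.127, 0.255]
force: [0.2, -0.5, 0.2]
grip_width: -0.002
grip_force: 0.0
```

```bash
python3 - 2>/dev/null <<'E'
from h import *
st(); bar("s14.npz")
E
```

```text
t 37.37 tcp pocket [-1.7 -0.4 63.7] F tool [ 0.2  0.5 -0.1] M tool [ 0.02 -0.25 -0.02] grip -0.002 0.0 turn [-0.    0.02 -0.  ]
bar [(-30, 1, np.float64(195.5)), (-20, 63, np.float64(138.8)), (-10, 40, np.float64(99.7)), (0, 39, np.float64(93.1)), (10, 19, np.float64(88.2)), (20, 16, np.float64(87.2)), (30, 18, np.float64(86.0)), (40, 17, np.float64(85.4)), (50, 14, np.float64(82.3)), (60, 21, np.float64(84.1))]
```

>>> servo_tool --commands '[[1,[0,0,0.002],[0,0,0]],[1,[0,0,0.002],[0,0,0]],[1,[0,0,0.0015],[0,0,0]],[1,[0,0,0.0015],[0,0,0]],[1,[0,0,0],[0,0,0]]]'

```text
time_s: 37.83
eef_pos: [572.1, 68.2, 112.3]
ee_rot: [-0.034, 0.958, 0.127, 0.255]
force: [-1.1, -0.8, 0.9]
grip_width: 0.003
grip_force: 0.5
```

```bash
python3 - 2>/dev/null <<'E'
from h import *
st(); bar("s15.npz")
E
```

```text
t 37.83 tcp pocket [-1.8 -0.5 56.9] F tool [-0.7  0.5 -1.4] M tool [-0.01 -0.33  0.01] grip 0.003 0.5 turn [ 0.    0.02 -0.  ]
bar [(-30, 4, np.float64(186.0)), (-20, 59, np.float64(128.2)), (-10, 42, np.float64(95.7)), (0, 34, np.float64(90.3)), (10, 16, np.float64(82.3)), (20, 15, np.float64(81.6)), (30, 15, np.float64(81.6)), (40, 16, np.float64(82.9)), (50, 19, np.float64(82.3)), (60, 17, np.float64(85.2))]
```

>>> servo_tool --commands '[[1,[0,0,0.001],[0,0,0]],[1,[0,0,0.001],[0,0,0]],[1,[0,0,0],[0,0,0]]]'

```text
time_s: 38.13
eef_pos: [573.1, 68.5, 111.0]
ee_rot: [-0.034, 0.958, 0.127, 0.256]
force: [-5.6, -2.1, 3.4]
grip_width: -0.0
grip_force: 3.3
```

```bash
python3 - 2>/dev/null <<'E'
from h import *
st(); bar("s16.npz")
E
```

```text
t 38.13 tcp pocket [-1.6 -0.5 55.2] F tool [-3.5  0.6 -5.9] M tool [-0.08 -0.69  0.05] grip -0.0 3.3 turn [0.   0.02 0.  ]
bar [(-30, 2, np.float64(185.5)), (-20, 67, np.float64(131.2)), (-10, 36, np.float64(89.9)), (0, 30, np.float64(90.4)), (10, 22, np.float64(81.5)), (20, 14, np.float64(81.4)), (30, 18, np.float64(81.8)), (40, 16, np.float64(81.0)), (50, 17, np.float64(82.8)), (60, 20, np.float64(84.3))]
```

>>> servo_tool --commands '[[1,[0,0,0.001],[0,0,0]],[1,[0,0,0],[0,0,0]],[1,[0,0,-0.003],[0,0,0]],[1,[0,0,-0.01],[0,0,0]],[1,[0,0,-0.025],[0,0,0]],[1,[0,0,-0.035],[0,0,0]],[1,[0,0,-0.035],[0,0,0]],[1,[0,0,-0.03],[0,0,0]],[1,[0,0,0],[0,0,0]],[-1,[0,0,0],[0,0,0]]]'

```text
time_s: 39.02
eef_pos: [507.3, 50.4, 231.6]
ee_rot: [-0.033, 0.957, 0.127, 0.257]
force: [0.1, 0.2, 0.1]
grip_width: 0.127
grip_force: 0.0
```

```bash
python3 - 2>/dev/null <<'E'
from h import *
st(); bar("s17.npz")
a=load("s17.npz"); L=pcl(a,(255,160,60,85))
k=L[(abs(L[:,0])<28)&(abs(L[:,1])<30)&(L[:,2]>30)&(L[:,2]<60)]; print(np.histogram(k[:,2],range(40,62,2)))
E
```

```text
t 39.02 tcp pocket [ -0.4  -0.8 193.8] F tool [ 0.1 -0.1 -0. ] M tool [-0.01 -0.26  0.01] grip 0.127 0.0 turn [ 0.02 -0.01  0.  ]
bar [(-30, 0, np.float64(nan)), (-20, 17, np.float64(81.6)), (-10, 26, np.float64(82.7)), (0, 22, np.float64(81.5)), (10, 17, np.float64(82.0)), (20, 16, np.float64(81.8)), (30, 16, np.float64(82.7)), (40, 18, np.float64(82.4)), (50, 17, np.float64(83.4)), (60, 19, np.float64(84.4))]
(array([ 2,  4,  7,  3,  9, 23, 47, 30,  9,  4]), array([40, 42, 44, 46, 48, 50, 52, 54, 56, 58, 60]))
```

```bash
python3 -c "
from rig import *
print(finish_job())"
```

```text
the job is handed in; nothing more can be done
None
```

The pump is stacked in the nest (body with its port to the front, then spacer, then cover boss up), the clamp is pressed down with its foot on the boss, and the arm is clear; I handed the job in at about 39 s, but it returned no verdict.

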